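# Stand a tipped bottle back in the drying lane

## Task

One bottle has tipped over and lies across the wooden drying lane. Pick it up, stand it upright on the single round white plaster bat lying past one end of the lane and let go of it there so that you see it stands true; then take it again and set it upright in its empty place in the lane, down on the floor between the rails, square to the lane and clear of the bottles on both sides. Do not drop it or let it fall over, and leave the standing bottles and the bowl where they are.

Things in the scene. Friction and masses are not known exactly. Their poses are not given: they have to be found in the camera images.
- bottle: Tipped square stoneware bottle, 0.3-0.5 kg, 156 mm long: from the foot, body 54 x 54 mm to 115 mm, shoulder 42 mm square to 122 mm, plain round neck 32 mm across to 156 mm. Starts lying flat on a side, on the tops of both lane rails, over the empty place, neck out over the back rail, away from the robot. Origin: on its axis, 42 mm from the foot. z: foot to neck; x, y square to its sides.
- bottle_foot (a point): Centre of the flat foot of the tipped bottle. At the start the bottle's axis is 51 mm above the bench, within 4 degrees of square to the lane, and its foot is near the front rail; about 30 mm of the body and all of the neck overhang the back rail.
- bottle_mouth (a point): Centre of the mouth, at the top of the neck of the tipped bottle, 156 mm from its foot.
- lane: Fixed wooden tray, 86 mm deep (x, away from the robot), 370 mm long (y, along the row). Floor 12 mm above the bench; rails 8 mm thick all round, tops 24 mm above the bench, 70 mm between front and back rail. Four places at y = -129, -43, 43, 129 mm, three with tall bottles; the empty one (either of the middle two) is 32 mm wider than the bottle. Origin: underside centre, bench height.
- bat: The plaster bat: fixed plain round white plaster disc 160 mm across, 24 mm thick, lying on the bench past the left or the right end of the lane. Origin: centre of its underside, so its flat top is 24 mm above it. z up.
- bowl: Loose bowl, 150 mm across and 60 mm high, standing on the other side of the bench from the plaster bat; to be left alone. Origin: centre of its foot.
- tall_a: Tall square stoneware bottle standing in the lane: 54 x 54 mm, body 148 mm high, round neck 32 mm across, 195 mm high in all. A neighbour, to be left alone. Origin: centre of its foot; z up.
- tall_b: Tall square stoneware bottle standing in the lane: 54 x 54 mm, body 148 mm high, round neck 32 mm across, 195 mm high in all. A neighbour, to be left alone. Origin: centre of its foot; z up.
- tall_c: Tall square stoneware bottle standing in the lane: 54 x 54 mm, body 148 mm high, round neck 32 mm across, 195 mm high in all. A neighbour, to be left alone. Origin: centre of its foot; z up.
Things that resemble listed ones, but are neither listed nor needed, are in the scene too. Leave any orange look-alike of the bottle alone. What is shaped like the bat but orange is not meant.

How it is judged:
By the outcome, as a careful person would: the job done as asked, in the order asked, and still so for the second after the job is handed in, with the robot touching nothing.
It also fails if it takes over 67 s, if anything falls off the work surface, if the arm or the gripper's body presses on something with over 40 N, if the wrist force passes 120 N, or if a joint passes its speed limit or range.

## Robot

A 6-joint arm with a two-finger parallel gripper is mounted at the origin on the work surface. World frame = base frame: x ahead of the robot, y to its left, z up, the work surface at z = 0. Lengths are in m, angles in rad, forces in N, time in s.
With the tool pointing down it reaches from about 0.25 to 0.775 m from the base axis. Payload 4 kg.
Tool frame: the origin (TCP) lies at the very end of the fingers, on their centre line; the grasp point (between the pads) lies 19 mm behind it (robot.grip_point_offset is the distance from the TCP to the grasp point, in m); z points along the fingers, x is the direction in which the jaws open and shut, and the axes are right-handed (so a half turn about z gives the same grasp; the last joint's range is limited). The gripper opens to 94 mm and grips with 3 to 60 N. Pads are 16 mm wide; open, the fingers measure 119 mm over their backs; the gripper's body (75 mm by 177 mm) begins 78 mm behind the grasp point.
Start: joints at [-1.261, 0.087, 1.371, -0, 1.684, -0.103], TCP at [0.221, -0.504, 0.206] pointing down, gripper open.
Joint ranges: [-3.1, 3.1], [-0.76, 2.03], [0.27, 2.55], [-1.08, 4.22], [0.17, 2.65], [-2.57, 2.57]. Speed limits (rad/s): [2.79, 2.79, 3.14, 3.14, 3.14, 3.14].

## Interface

Orientations are given as [roll, pitch, yaw] about the fixed x, y, z axes, in that order (R = Rz(yaw) Ry(pitch) Rx(roll)).
In Python, from bench import robot gives the robot as it stands.
- The arm moves only by the shell command python3 -m inch 'ROWS'. ROWS is text: rows parted by semicolons, each of 5 numbers parted by spaces: the shift along the tool's x, y, z in cm, then the turn about the tool's z in rad, then the closure, from 0 (fully open) to 1 (shut). In form: tx ty tz spin claw; .... A call has 1 to 20 rows; each row is the pose to reach, as a shift and turn from the pose measured when the call began, along the tool's axes at that moment; what a row does not reach only later rows make up. A row lasts 1/12 s, in which the tool goes at most 41.7 mm and 7.16 degrees, less where a joint would pass 70% of its speed; a pose out of reach is approached as far as the arm can. A call with a gripper value outside its range is refused whole. The fingers move at their own pace and stop on an object; the grip force is fixed at half the most. Time passes only in rows, so rows that repeat a pose let the fingers close. It gives the time, the measured TCP pose, the force and the opening at its end, in the units of the state.
- robot.get_obs(): the state, without advancing time (a new reading comes with each control period).
- robot.snapshot(name): name is "scene" or "top"; returns (picture, depth): 420x560x3 uint8, blue, green, red; 420x560 float32, m along the optical axis (not along the pixel's ray), 0 where there is no reading.
- robot.camera_info(name): a dict with "K" (3x3 intrinsics, pixels), "dist" ([k1, k2, p1, p2, k3] as OpenCV has them; the pictures are not rectified), "extrinsics" (4x4, takes a point from world to camera coordinates). Camera axes: x right, y down, z forward; pixel columns grow to the right and rows downward; lengths in m; the calibration is good to about 2 mm. A picture is of the moment at which its call begins. camera_info takes no time and is no camera call.
- robot.close_job(): hands the job in, once; it reports no verdict.
The state is a dict: "time": time; "joint_positions": joint angles; "qvel": joint speeds; "joint_torque": joint torques, N m; "tool_pos": TCP position; "ee_rot": TCP orientation; "wrist_force": force on the tool from outside, world axes, zero at the start; "wrist_torque": the same for the moment, N m; "width": finger opening in m.
Only numpy, scipy, OpenCV 4.12 (cv2) and the standard library are available. Lean on these libraries where they do the work, as an engineer would, in place of code of your own. Each camera call takes 0.05 s, during which the arm holds its last target.

## Working session

There is one attempt and no reset: what is moved stays moved. The work goes in short steps, Python scripts to look and compute and a shell command to move; the robot and the scene stay as the last step left them, time stands still between calls to the robot, and variables do not carry over. Pictures are saved under pics/ and viewed, and the job is handed in when it is done.

```bash
ls; mkdir -p pics; python3 - <<'E'
from bench import robot
import cv2,numpy as np
np.set_printoptions(precision=4,suppress=True)
print(robot.get_obs(),robot.grip_point_offset)
for n in("scene","top"):
    p,d=robot.snapshot(n);cv2.imwrite(f"pics/{n}0.png",p);np.save(f"pics/{n}0.npy",d);print(robot.camera_info(n))
E
```

```text
pics
{'time': 0.0, 'joint_positions': array([-1.2611,  0.088 ,  1.3723, -0.    ,  1.6836, -0.1031]), 'qvel': array([-0.0013,  0.0001, -0.0019,  0.0006, -0.0006,  0.0017]), 'joint_torque': array([ -0.0006, -34.0185, -30.2424,   0.0718,   0.0329,  -0.0002]), 'tool_pos': array([ 0.2205, -0.5033,  0.2043]), 'ee_rot': array([-3.1414,  0.0022, -1.158 ]), 'wrist_force': array([ 0.4583, -0.0338, -0.659 ]), 'wrist_torque': array([-0.0574,  0.0308,  0.0198]), 'width': 0.09398798733651537} 0.0188
{'K': array([[393.3843,   0.    , 280.9531],
       [  0.    , 393.3843, 211.7375],
       [  0.    ,   0.    ,   1.    ]]), 'dist': array([-0.0211,  0.    ,  0.    ,  0.    ,  0.    ]), 'extrinsics': array([[ 0.7761,  0.6306,  0.0014, -0.3638],
       [ 0.4757, -0.584 , -0.6578, -0.1595],
       [-0.4139,  0.5112, -0.7532,  1.3344],
       [ 0.    ,  0.    ,  0.    ,  1.    ]])}
{'K': array([[439.7136,   0.    , 281.6886],
       [  0.    , 439.7136, 207.5287],
       [  0.    ,   0.    ,   1.    ]]), 'dist': array([-0.1321,  0.    ,  0.    ,  0.    ,  0.    ]), 'extrinsics': array([[-0.0227, -0.9997,  0.0078, -0.0051],
       [-0.9825,  0.0209, -0.1853,  0.4506],
       [ 0.1851, -0.0118, -0.9827,  1.2336],
       [ 0.    ,  0.    ,  0.    ,  1.    ]])}
```

View pics/scene0.png

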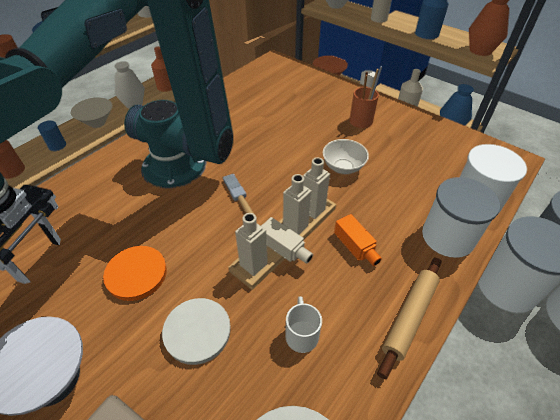

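View pics/top0.png

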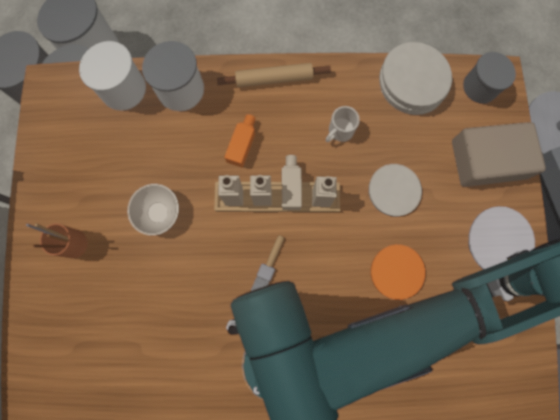

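```bash
cat > h.py <<'E'
import cv2,numpy as np
from bench import robot
np.set_printoptions(precision=4,suppress=True)
CI={n:robot.camera_info(n) for n in("scene","top")}
def ray(n,uv):
    c=CI[n];q=cv2.undistortPoints(np.array(uv,float).reshape(-1,1,2),c["K"],c["dist"]).reshape(-1,2)
    E=c["extrinsics"];R,t=E[:3,:3],E[:3,3]
    return -R.T@t,np.c_[q,np.ones(len(q))]@R
def plane(n,uv,z):
    o,d=ray(n,uv);return o+d*((z-o[2])/d[:,2])[:,None]
def proj(n,P):
    c=CI[n];E=c["extrinsics"];rv,_=cv2.Rodrigues(E[:3,:3])
    return cv2.projectPoints(np.array(P,float).reshape(-1,1,3),rv,E[:3,3],c["K"],c["dist"])[0].reshape(-1,2)
def cloud(n,dep):
    v,u=np.mgrid[:420,:560];uv=np.c_[u.ravel(),v.ravel()]
    o,d=ray(n,uv);return (o+d*dep.reshape(-1,1)).reshape(420,560,3)
def crop(p,x0,y0,x1,y1,k,name):
    cv2.imwrite("pics/"+name,cv2.resize(p[y0:y1,x0:x1],None,fx=k,fy=k,interpolation=cv2.INTER_CUBIC))
E
python3 - <<'E'
from h import *
t=cv2.imread("pics/top0.png");s=cv2.imread("pics/scene0.png")
crop(t,200,140,440,230,3.3,"t1.png");crop(s,150,140,350,380,2.5,"s1.png");crop(s,0,160,110,300,4,"s2.png")
for n,im in(("top",t),("scene",s)):
    D=np.load(f"pics/{n}0.npy");C=cloud(n,D)
    for uv in ([(395,190),(291,190),(291,165),(325,183),(398,272),(502,240),(240,140)] if n=="top" else [(195,330),(283,240),(305,255),(135,272),(40,360),(360,240)]):
        print(n,uv,C[uv[1],uv[0]])
E
```

```text
top (395, 190) [ 0.5    -0.3563  0.024 ]
top (291, 190) [ 0.4933 -0.0422  0.0799]
top (291, 165) [ 0.571  -0.0447  0.0658]
top (325, 183) [ 0.4796 -0.1246  0.2113]
top (398, 272) [ 0.256  -0.3483  0.0257]
top (502, 240) [ 0.3319 -0.6369  0.1027]
top (240, 140) [0.6549 0.1043 0.0537]
scene (195, 330) [ 0.5045 -0.3643  0.0233]
scene (283, 240) [ 0.5249 -0.0607  0.0789]
scene (305, 255) [ 0.5931 -0.0552  0.0665]
scene (135, 272) [ 0.2636 -0.3541  0.0224]
scene (40, 360) [ 0.345  -0.6267  0.104 ]
scene (360, 240) [0.6736 0.0858 0.0526]
```

View pics/t1.png

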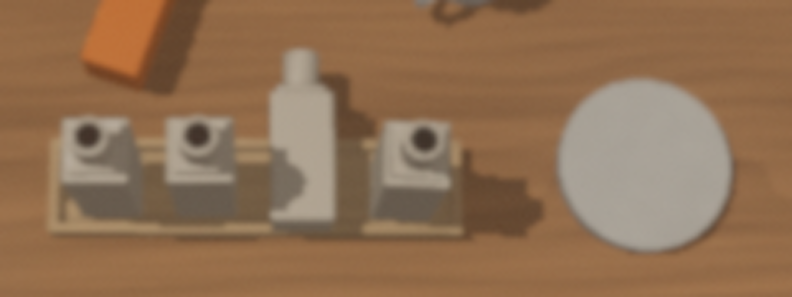

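View pics/s1.png

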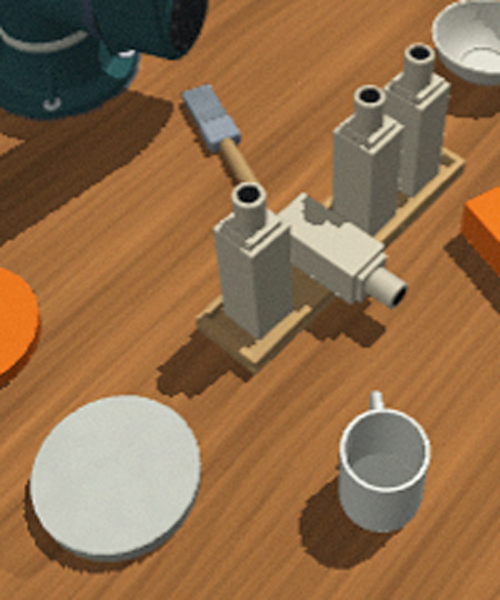

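View pics/s2.png

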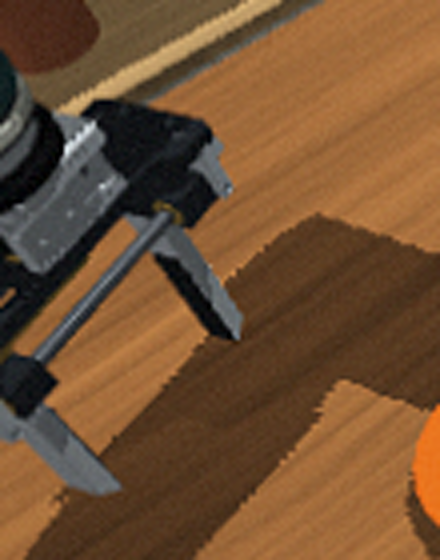

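The scene view shows white bat at (195,330), lying stone bottle (283,240) with mouth at (308,257), and the top view shows it at (291,185).

What could be mistaken:
- **Bottle:** the orange bottle at top (240,140).
- **Bat:** the orange disc at top (398,272), the taller white wheel at (502,240), about 103 mm high, and the plate stack at (415,78).

I choose the bat at top (395,190), which is 24 mm high and past the right end of the lane, and the grey bottle at (291,185). The crops confirm both. The gripper's long side runs along the jaw axis.

```bash
python3 - <<'E'
from h import *
t=cv2.imread("pics/top0.png");s=cv2.imread("pics/scene0.png")
for n,im,seed in(("top",t,(395,190)),("scene",s,(195,330))):
    C=cloud(n,np.load(f"pics/{n}0.npy"))
    hsv=cv2.cvtColor(im,cv2.COLOR_BGR2HSV);m=(hsv[...,1]<60).astype(np.uint8)
    _,lab,st,ce=cv2.connectedComponentsWithStats(m,connectivity=4)
    l=lab==lab[seed[1],seed[0]]
    # bat: by contour points on plane
    k=l&(C[...,2]>.018)&(C[...,2]<.03)&(np.abs(C[...,1]+.36)<.1)
    v,u=np.nonzero(k);P=plane(n,np.c_[u,v],.024)
    print(n,"bat centroid",P.mean(0),"ext",np.ptp(P,axis=0)[:2], "minEnc",cv2.minEnclosingCircle(P[:,:2].astype(np.float32)))
    # bottle
    x,y,z=C[...,0],C[...,1],C[...,2]
    k=(z>.060)&(z<.090)&(abs(y+.045)<.05)&(x>.38)&(x<.62)&(hsv[...,1]<90)
    k=cv2.erode(k.astype(np.uint8),np.ones((2,2)))>0
    v,u=np.nonzero(k);print(n,"bottle px",len(u),"u",u.min(),u.max(),"v",v.min(),v.max())
    A=C[k];
    for a in np.arange(.40,.62,.015):
        b=A[(A[:,0]>=a)&(A[:,0]<a+.015)]
        if len(b):print("  x%.3f n%d y %.4f..%.4f mid %.4f z %.4f/%.4f"%(a+.0075,len(b),b[:,1].min(),b[:,1].max(),(b[:,1].min()+b[:,1].max())/2,np.median(b[:,2]),b[:,2].max()))
    print(" x range",A[:,0].min(),A[:,0].max())
    # rails
    k=(z>.017)&(z<.029)&(x>.36)&(x<.56)&(y>-.25)&(y<.2)
    B=C[k];print(" rail n",len(B),B[:,:2].min(0),B[:,:2].max(0),np.median(B[:,2]))
    for lo,hi in((-.03,.02),(.03,.1),(-.2,-.07),(.1,.16)):
        q=B[(B[:,1]>lo)&(B[:,1]<hi)]
        if len(q):print("   y",lo,hi,"x",np.percentile(q[:,0],[1,5,50,95,99]))
    k=(z>.13)&(z<.225)&(x>.36)&(x<.6)&(y>-.25)&(y<.2)
    B=C[k]
    for c in(-.13,.04,.13):
        q=B[(abs(B[:,1]-c)<.04)];nk=q[q[:,2]>.195]
        print("  tall",c,len(q),q[:,:2].min(0) if len(q) else'',q[:,:2].max(0) if len(q) else '', "neck",nk.mean(0) if len(nk) else '')
E
```

```text
top bat centroid [ 0.5013 -0.3559  0.024 ] ext [0.1574 0.1571] minEnc ((0.5022905468940735, -0.3563184440135956), 0.08004216849803925)
top bottle px 798 u 283 300 v 156 207
  x0.453 n108 y -0.0669..-0.0184 mid -0.0427 z 0.0773/0.0839
  x0.468 n90 y -0.0672..-0.0188 mid -0.0430 z 0.0775/0.0834
  x0.483 n92 y -0.0676..-0.0190 mid -0.0433 z 0.0781/0.0837
  x0.498 n88 y -0.0681..-0.0194 mid -0.0438 z 0.0779/0.0835
  x0.513 n88 y -0.0687..-0.0198 mid -0.0442 z 0.0781/0.0827
  x0.528 n89 y -0.0691..-0.0201 mid -0.0446 z 0.0775/0.0837
  x0.543 n93 y -0.0695..-0.0205 mid -0.0450 z 0.0780/0.0835
  x0.558 n71 y -0.0698..-0.0208 mid -0.0453 z 0.0768/0.0858
  x0.573 n34 y -0.0563..-0.0358 mid -0.0460 z 0.0663/0.0748
  x0.588 n33 y -0.0571..-0.0362 mid -0.0467 z 0.0658/0.0708
  x0.603 n12 y -0.0572..-0.0366 mid -0.0469 z 0.0646/0.0692
 x range 0.44586105196417425 0.5998609182828882
 rail n 691 [ 0.3614 -0.1882] [0.5358 0.1849] 0.023208511022397182
   y -0.03 0.02 x [0.3614 0.3643 0.4527 0.5315 0.5324]
   y 0.03 0.1 x [0.4472 0.4477 0.4537 0.5322 0.534 ]
   y -0.2 -0.07 x [0.4426 0.4435 0.4569 0.5
[... 1006 characters left out ...]
0.0657/0.0743
  x0.588 n38 y -0.0617..-0.0393 mid -0.0505 z 0.0656/0.0690
  x0.603 n19 y -0.0584..-0.0417 mid -0.0500 z 0.0645/0.0686
 x range 0.45012678736922734 0.6017916942441821
 rail n 660 [ 0.439  -0.1919] [0.5587 0.18  ] 0.023253743014077788
   y -0.03 0.02 x [0.448  0.4495 0.5154 0.5315 0.5321]
   y 0.03 0.1 x [0.4955 0.5013 0.527  0.5325 0.5328]
   y -0.2 -0.07 x [0.4404 0.4444 0.509  0.5278 0.5475]
   y 0.1 0.16 x [0.5106 0.5157 0.5286 0.5337 0.5344]
  tall -0.13 705 [ 0.4529 -0.1646] [ 0.5102 -0.1103] neck [ 0.4842 -0.138   0.205 ]
  tall 0.04 608 [0.4617 0.011 ] [0.5171 0.0654] neck [0.4911 0.0364 0.2047]
  tall 0.13 559 [0.4636 0.0943] [0.5181 0.1501] neck [0.4919 0.1206 0.2045]
```

```bash
cat >> h.py <<'E'
def to(x,y,z,yaw=None):
    o=robot.get_obs();p=o["tool_pos"];R=cv2.Rodrigues(np.array([0,0,o["ee_rot"][2]]))[0]@cv2.Rodrigues(np.array([0,o["ee_rot"][1],0]))[0]@cv2.Rodrigues(np.array([o["ee_rot"][0],0,0]))[0]
    d=R.T@(np.array([x,y,z])-p)*100
    s=0 if yaw is None else -((yaw-o["ee_rot"][2]+np.pi)%(2*np.pi)-np.pi)
    print("t=%.2f shift cm"%o["time"],d,"spin %.4f"%s,"from",p,o["ee_rot"],"F",o["wrist_force"],"w %.4f"%o["width"])
E
python3 -c "
from h import *
to(.593,-.0485,.25,-1.599)"
```

```text
t=0.10 shift cm [-26.7288 -52.3704  -4.4955] spin 0.4410 from [ 0.2205 -0.5033  0.2044] [-3.1414  0.002  -1.158 ] F [-0.6401  0.1527  0.3455] w 0.0942
```

```bash
python3 -m inch '0 0 -5 0 0; -3 -6 -6 0.05 0; -26.8 -52.3 -6 0.44 0; -26.8 -52.3 -6 0.44 0; -26.8 -52.3 -6 0.44 0; -26.8 -52.3 -6 0.44 0; -26.8 -52.3 -6 0.44 0; -26.8 -52.3 -6 0.44 0; -26.8 -52.3 -6 0.44 0; -26.8 -52.3 -6 0.44 0; -26.8 -52.3 -6 0.44 0; -26.8 -52.3 -6 0.44 0; -26.8 -52.3 -6 0.44 0; -26.8 -52.3 -6 0.44 0; -26.8 -52.3 -6 0.44 0; -26.8 -52.3 -6 0.44 0; -26.8 -52.3 -6 0.44 0; -26.8 -52.3 -6 0.44 0; -26.8 -52.3 -6 0.44 0; -26.8 -52.3 -6 0.44 0'; python3 -c "
from h import *
to(.593,-.0485,.11,-1.599)"
```

```text
time: 1.77
tool_pos: [0.5913, -0.0498, 0.2653]
ee_rot: [3.141, 0.001, -1.6]
wrist_force: [0.3, -0.2, 1.0]
width: 0.0942
t=1.77 shift cm [-0.1148 -0.1778 15.5296] spin -0.0013 from [ 0.5913 -0.0498  0.2653] [ 3.1409  0.0012 -1.6003] F [ 0.3417 -0.1803  0.9939] w 0.0942
```

Now I'll go down to a height where both cameras can check finger alignment against the neck.

```bash
python3 -m inch '-0.1 -0.2 4 0 0; -0.1 -0.2 8 0 0; -0.1 -0.2 12 0 0; -0.1 -0.2 15.5 0 0; -0.1 -0.2 15.5 0 0; -0.1 -0.2 15.5 0 0'; python3 - <<'E'
from h import *
to(.593,-.0485,.032,-1.599)
o=robot.get_obs();p=o["tool_pos"]
for n in("scene","top"):
    im,d=robot.snapshot(n);cv2.imwrite(f"pics/{n}1.png",im)
    q=proj(n,[p,p+[0,0,.019],[.593,-.0485,.051],[.603,-.0487,.051]]);print(n,q)
    u,v=q[0].astype(int);a,b=u-60,v-50
    for w in q[:1]: cv2.circle(im,tuple(np.round(w).astype(int)),2,(0,0,255),-1)
    crop(im,a,b,a+130,b+100,5,f"{n}1c.png");print(a,b)
E
```

```text
time: 2.27
tool_pos: [0.5911, -0.0497, 0.1087]
ee_rot: [3.136, 0.002, -1.602]
wrist_force: [1.0, 0.5, 1.1]
width: 0.094
t=2.27 shift cm [-0.1076 -0.227   7.6653] spin -0.0034 from [ 0.5911 -0.0497  0.1087] [ 3.1359  0.0018 -1.6024] F [0.9505 0.5035 1.0619] w 0.0940
scene [[306.4964 243.4544]
 [306.8858 238.8473]
 [306.2204 256.7365]
 [309.2633 258.7973]]
246 193
top [[293.0089 153.8235]
 [293.2337 151.7413]
 [291.9566 159.1787]
 [291.9302 155.9293]]
233 103
```

View pics/scene1c.png

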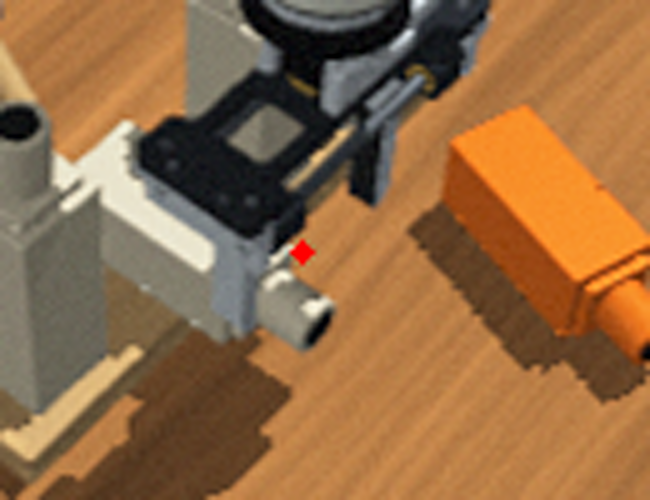

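View pics/top1c.png

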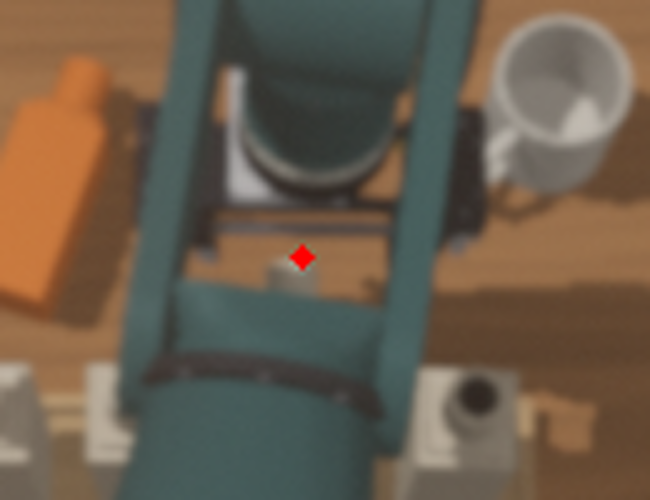

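The gripper straddles the neck: in the scene view the fingertips at about (293,259) and (320,234) have their midpoint near the projected TCP. Descend and close.

```bash
python3 -m inch '-0.1 -0.2 3 0 0; -0.1 -0.2 6 0 0; -0.1 -0.2 7.7 0 0; -0.1 -0.2 7.7 0 0; -0.1 -0.2 7.7 0 0; -0.1 -0.2 7.7 0 0.3; -0.1 -0.2 7.7 0 0.5; -0.1 -0.2 7.7 0 0.65; -0.1 -0.2 7.7 0 1; -0.1 -0.2 7.7 0 1; -0.1 -0.2 7.7 0 1; -0.1 -0.2 7.7 0 1; -0.1 -0.2 7.7 0 1'; python3 - <<'E'
from h import *
to(.593,-.0485,.032,-1.599)
im,d=robot.snapshot("scene");crop(im,180,130,380,310,4,"s3.png")
E
```

```text
time: 3.45
tool_pos: [0.5971, -0.0488, 0.0367]
ee_rot: [-3.137, 0.0, -1.602]
wrist_force: [-0.0, 0.2, -0.6]
width: 0.0442
t=3.45 shift cm [-0.0161  0.409   0.4674] spin -0.0026 from [ 0.5971 -0.0488  0.0367] [-3.1373  0.0004 -1.6016] F [-0.0429  0.19   -0.5676] w 0.0442
```

View pics/s3.png

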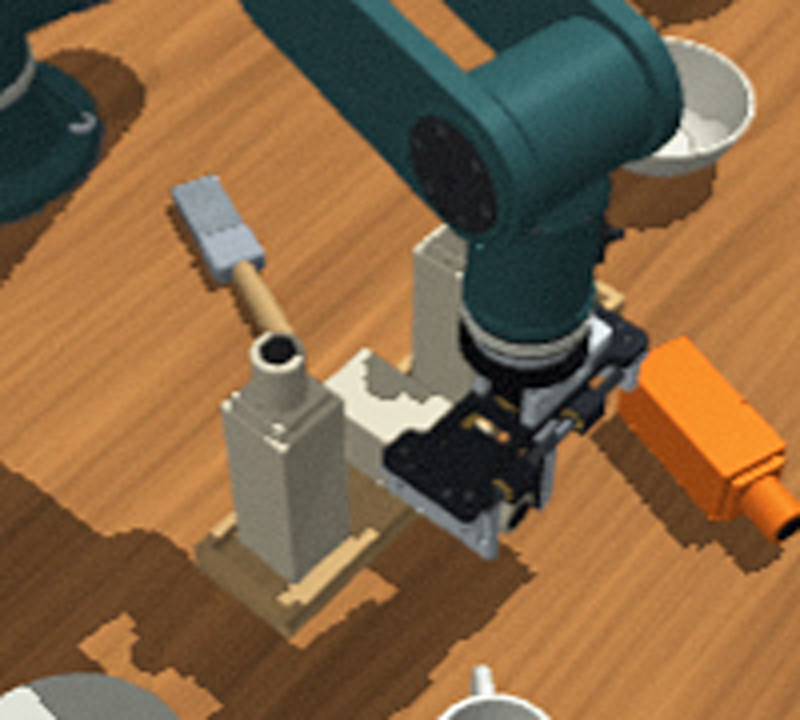

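The fingers are still closing and the TCP settled about 4 mm too far out. I'll correct that, then close.

```bash
python3 -m inch '0 0.4 0.4 0 0.5; 0 0.45 0.4 0 0.5; 0 0.45 0.4 0 0.5; 0 0.45 0.4 0 0.5; 0 0.45 0.4 0 0.5'; python3 - <<'E'
from h import *
to(.593,-.0485,.032,-1.599)
E
```

```text
time: 3.92
tool_pos: [0.5926, -0.0487, 0.0326]
ee_rot: [-3.137, 0.0, -1.602]
wrist_force: [-0.3, 0.5, -0.2]
width: 0.047
t=3.92 shift cm [-0.0188 -0.0438  0.0627] spin -0.0026 from [ 0.5926 -0.0487  0.0326] [-3.1373  0.0004 -1.6016] F [-0.3354  0.4789 -0.2282] w 0.0470
```

```bash
python3 -m inch '0 0 0 0 0.7; 0 0 0 0 1; 0 0 0 0 1; 0 0 0 0 1; 0 0 0 0 1; 0 0 0 0 1'; python3 - <<'E'
from h import *
to(.593,-.0485,.032,-1.599)
E
```

```text
time: 4.42
tool_pos: [0.5928, -0.0484, 0.0327]
ee_rot: [-3.137, 0.001, -1.602]
wrist_force: [1.1, 0.3, 0.9]
width: 0.0312
t=4.42 shift cm [ 0.0051 -0.0181  0.0748] spin -0.0028 from [ 0.5928 -0.0484  0.0327] [-3.1368  0.0009 -1.6018] F [1.0962 0.2929 0.8972] w 0.0312
```

```bash
python3 -m inch '0 0.1 -0.6 0 1; 0 0.3 -1.2 0 1; 0 0.5 -1.8 0 1; 0 0.7 -2.5 0 1; 0 0.9 -3.1 0 1; 0 1.2 -3.7 0 1; 0 1.2 -3.7 0 1; 0 1.2 -3.7 0 1'; python3 - <<'E'
from h import *
to(.593,-.0485,.032,-1.599)
im,d=robot.snapshot("scene");crop(im,180,130,380,310,4,"s4.png")
E
```

```text
time: 5.08
tool_pos: [0.5811, -0.0482, 0.0706]
ee_rot: [-3.135, 0.0, -1.602]
wrist_force: [-0.1, 0.5, -1.7]
width: 0.0312
t=5.08 shift cm [-0.0099 -1.1633  3.87  ] spin -0.0028 from [ 0.5811 -0.0482  0.0706] [-3.1348  0.0005 -1.6018] F [-0.1255  0.5393 -1.7005] w 0.0312
```

View pics/s4.png

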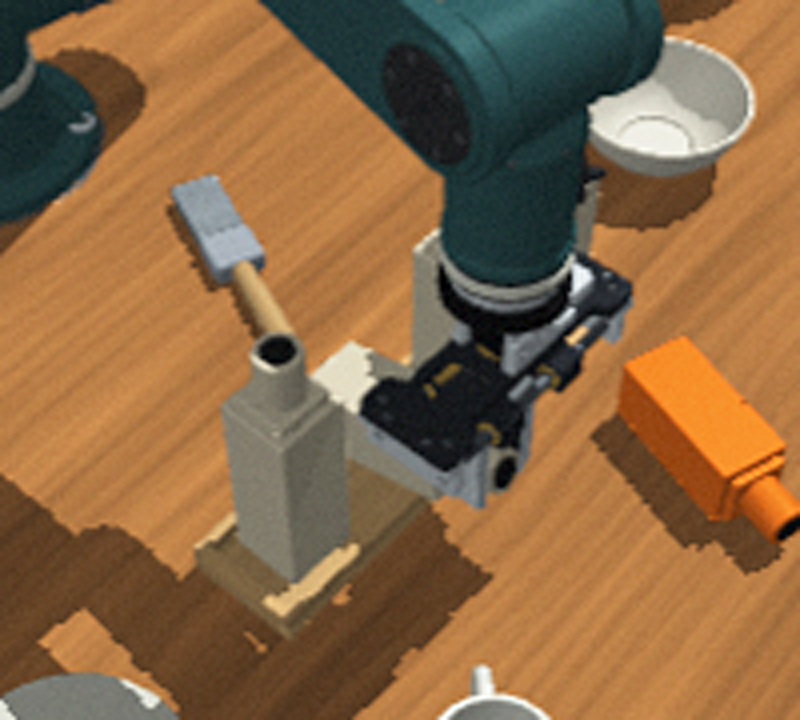

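```bash
python3 -m inch '0 0.2 -0.7 0 1; 0 0.5 -1.5 0 1; 0 0.8 -2.3 0 1; 0 1.1 -3 0 1; 0 1.5 -3.7 0 1; 0 2 -4.5 0 1; 0 2.5 -5.1 0 1; 0 3.1 -5.7 0 1; 0 3.8 -6.3 0 1; 0 4.5 -6.8 0 1; 0 5.2 -7.3 0 1; 0 6 -7.8 0 1; 0 6 -7.8 0 1'; python3 - <<'E'
from h import *
to(.593,-.0485,.032,-1.599)
im,d=robot.snapshot("scene");crop(im,180,130,380,310,4,"s5.png")
E
```

```text
time: 6.22
tool_pos: [0.5196, -0.0464, 0.1492]
ee_rot: [-3.134, 0.0, -1.602]
wrist_force: [0.7, 0.4, -3.2]
width: 0.0314
t=6.22 shift cm [-0.0155 -7.2581 11.7767] spin -0.0029 from [ 0.5196 -0.0464  0.1492] [-3.1343  0.0003 -1.6019] F [ 0.7087  0.404  -3.1721] w 0.0314
```

View pics/s5.png

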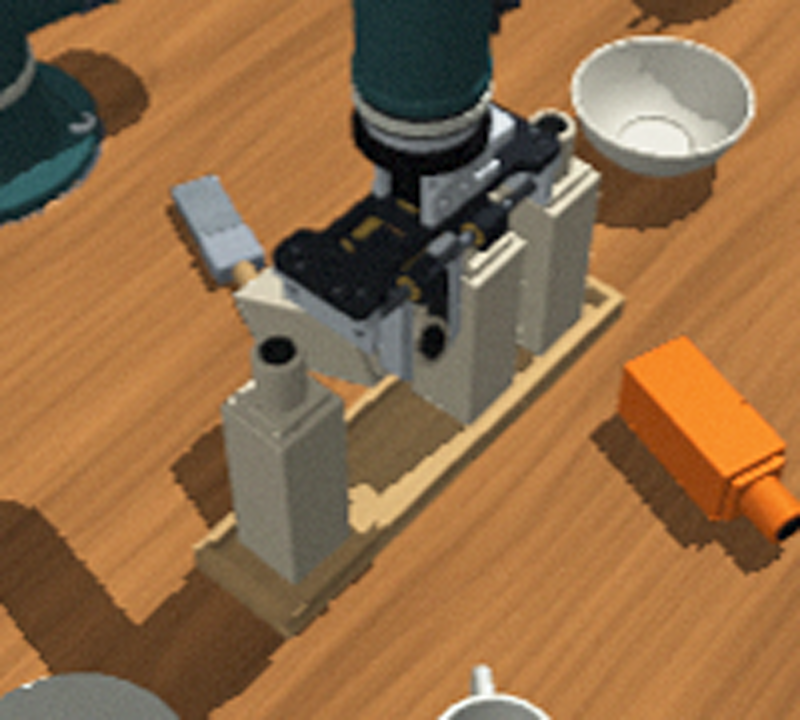

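The bottle is held firmly by pad friction, tilted with the foot swung towards the robot: mouth at crop (432,338), foot end at (240,290). I'll raise it over the neighbours, carry it to the bat, measure the tilt there, and right it with foot contact on the bat.

```bash
python3 -m inch '0 0 -1.5 0 1; 0 0 -3.5 0 1; 0 0 -6 0 1; 0 0 -8.5 0 1; 0 0 -11 0 1; 0 0 -13.5 0 1; 0 0 -16 0 1; 0 0 -18 0 1; 0 0 -19 0 1; 1.5 0 -19 0 1; 4 0 -19 0 1; 7 0 -19 0 1; 10 0 -19 0 1; 13 0 -19 0 1; 16 0 -19 0 1; 19 0 -19 0 1; 22 0 -19 0 1; 25 0 -19 0 1; 28 0 -19 0 1; 29.5 0 -19 0 1'; python3 - <<'E'
from h import *
to(.53,-.359,.24,-1.6)
for n in("scene","top"):
    im,d=robot.snapshot(n);cv2.imwrite(f"pics/{n}6.png",im);np.save(f"pics/{n}6.npy",d)
E
```

```text
time: 7.93
tool_pos: [0.5089, -0.3446, 0.336]
ee_rot: [-3.137, 0.001, -1.605]
wrist_force: [-0.3, -0.1, -4.5]
width: 0.0313
t=7.93 shift cm [ 1.3755 -2.1081  9.6117] spin -0.0051 from [ 0.5089 -0.3446  0.336 ] [-3.1367  0.0013 -1.6051] F [-0.3054 -0.1192 -4.5466] w 0.0313
```

View pics/scene6.png

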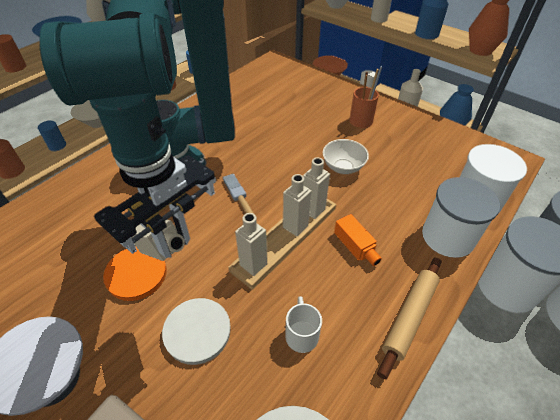

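View pics/top6.png

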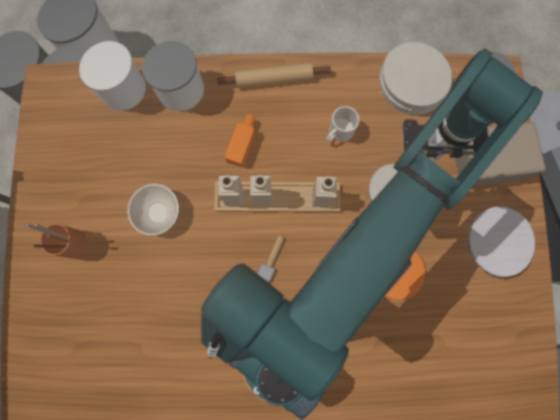

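```bash
python3 - <<'E'
from h import *
im=cv2.imread("pics/scene6.png");crop(im,80,150,240,290,5,"s6c.png")
o=robot.get_obs();p=o["tool_pos"];g=p+[0,0,.019]
C=cloud("scene",np.load("pics/scene6.npy"))
x,y,z=C[...,0],C[...,1],C[...,2]
k=(abs(y-p[1])<.05)&(x>p[0]-.2)&(x<p[0]+.06)&(z>.1)&(z<p[2]+.05)
vv,uu=np.nonzero(k);A=C[k];print(len(A),uu.min(),uu.max(),vv.min(),vv.max())
for a in np.arange(p[0]-.19,p[0]+.06,.01):
    b=A[(A[:,0]>=a)&(A[:,0]<a+.01)]
    if len(b)>2:print("dx%.3f n%d y %.3f..%.3f z %.3f..%.3f"%(a+.005-p[0],len(b),b[:,1].min()-p[1],b[:,1].max()-p[1],b[:,2].min()-g[2],b[:,2].max()-g[2]))
for th in(20,30,40,50):
    t=np.radians(th);ax=np.array([-np.cos(t),0,-np.sin(t)]);q=proj("scene",[g-.010*ax,g+.146*ax]);print(th,q)
E
```

```text
1260 131 190 219 260
dx-0.125 n3 y -0.004..0.002 z -0.052..-0.051
dx-0.115 n18 y -0.025..0.002 z -0.096..-0.043
dx-0.105 n33 y -0.026..-0.001 z -0.104..-0.035
dx-0.095 n40 y -0.026..-0.004 z -0.099..-0.029
dx-0.085 n37 y -0.026..-0.006 z -0.086..-0.025
dx-0.075 n33 y -0.027..-0.026 z -0.083..-0.031
dx-0.065 n36 y -0.027..-0.026 z -0.076..-0.017
dx-0.055 n51 y -0.028..0.026 z -0.069..-0.002
dx-0.045 n69 y -0.028..0.024 z -0.064..0.004
dx-0.035 n134 y -0.028..0.027 z -0.054..0.004
dx-0.025 n126 y -0.028..0.024 z -0.049..0.004
dx-0.015 n64 y -0.029..0.019 z -0.044..0.028
dx-0.005 n86 y -0.030..0.015 z -0.038..0.031
dx0.005 n388 y -0.030..0.026 z -0.020..0.031
dx0.015 n142 y -0.016..0.025 z -0.016..0.029
20 [[177.5068 242.0982]
 [133.4846 220.5828]]
30 [[177.0393 241.3273]
 [140.0099 230.5397]]
40 [[176.4862 240.5301]
 [147.2462 240.4769]]
50 [[175.8645 239.7314]
 [155.0439 250.2232]]
```

View pics/s6c.png

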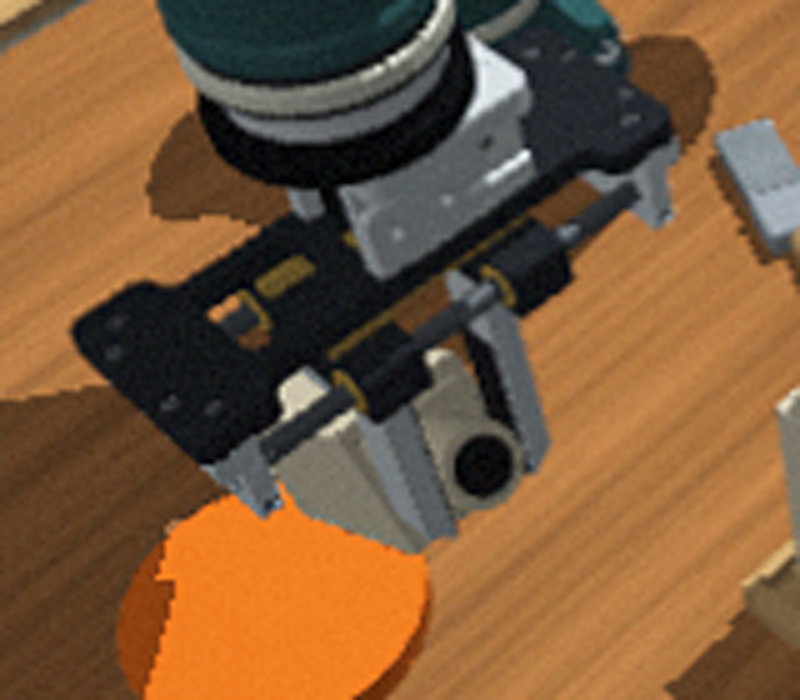

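The crop shows the mouth at (482,465) and the foot hidden back-left. The axis is about 34° below horizontal, where gravity is just balanced by pad friction, and the weight is about 4.5 N. Short quick up-and-back starts, well above everything, should let it swing further down in the pads. Friction keeps whatever is gained.

```bash
cat > tilt.py <<'E'
from h import *
import sys
def tilt(name):
    o=robot.get_obs();p=o["tool_pos"];g=p+[0,0,.019]
    im,d=robot.snapshot("scene");C=cloud("scene",d)
    q=proj("scene",[p])[0].astype(int);a,b=max(q[0]-90,0),max(q[1]-80,0);crop(im,a,b,a+160,b+150,4,name)
    x,y,z=C[...,0],C[...,1],C[...,2]
    k=(y-p[1]<-.018)&(y-p[1]>-.036)&(x>p[0]-.2)&(x<p[0]+.06)&(z>.1 if p[2]>.28 else z>.03)&(z<p[2]-.01)
    A=C[k]-g;A=A[np.hypot(A[:,0],A[:,2])>.035]
    print("pts",len(A));
    if len(A)>20:
        A2=A[:,[0,2]];c=A2.mean(0);print("face centroid",c,"angle of centroid",np.degrees(np.arctan2(-c[1],-c[0])),"pred lowest",A2[A2[:,1].argmin()],"farleft",A2[A2[:,0].argmin()])
    to(p[0],p[1],p[2],-1.6)
if __name__=="__main__":tilt(sys.argv[1])
E
python3 -m inch '0 3 -3 0 1; 0 3 -3 0 1; 0 3 -3 0 1; 0 6 -6 0 1; 0 6 -6 0 1; 0 6 -6 0 1'; python3 tilt.py s7.png
```

```text
time: 8.53
tool_pos: [0.4492, -0.3408, 0.398]
ee_rot: [-3.133, -0.0, -1.605]
wrist_force: [0.3, -0.5, -4.1]
width: 0.0314
pts 439
face centroid [-0.042  -0.0711] angle of centroid 59.40280409304306 pred lowest [-0.0608 -0.1354] farleft [-0.0999 -0.1038]
t=8.58 shift cm [-0.0033  0.0351 -0.1899] spin -0.0042 from [ 0.4495 -0.3408  0.3961] [-3.135   0.0019 -1.6042] F [ 0.0169  0.9931 -3.5316] w 0.0317
```

View pics/s7.png

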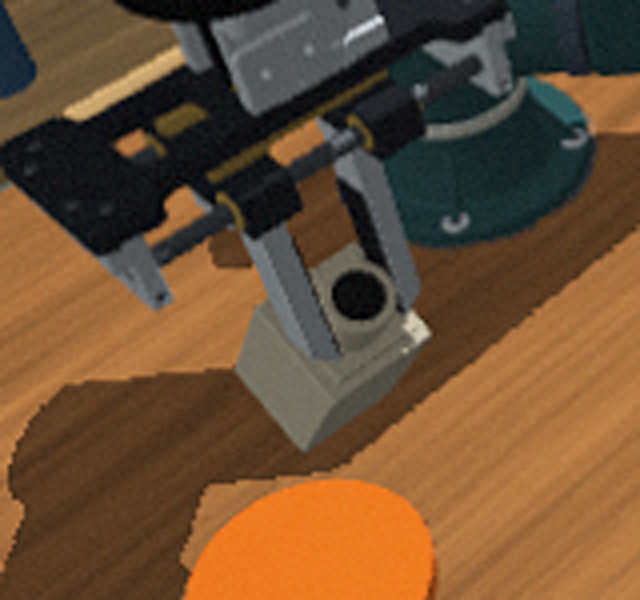

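```bash
python3 -m inch '0 -1 0.5 0 1; 0 -2.5 2 0 1; 0 -4.5 3.5 0 1; 0 -6.5 5 0 1; 0 -8.5 6 0 1; 0 -9.5 6 0 1; 0 -10 6 0 1; 0 -10 6 0 1; 0 -6 5 0 1; 0 -6 5 0 1; 0 -6 5 0 1; 0 -2 4 0 1; 0 -2 4 0 1; 0 -2 4 0 1; 0 2 3 0 1; 0 2 3 0 1; 0 2 3 0 1'; python3 tilt.py s8.png
```

```text
time: 10.0
tool_pos: [0.4296, -0.3403, 0.3681]
ee_rot: [-3.131, -0.001, -1.605]
wrist_force: [1.3, -0.2, -2.7]
width: 0.0313
pts 448
face centroid [-0.0262 -0.0765] angle of centroid 71.05855436460006 pred lowest [-0.0364 -0.1425] farleft [-0.0825 -0.1169]
t=10.05 shift cm [ 0.0069  0.0645 -0.0647] spin -0.0044 from [ 0.4302 -0.3402  0.3675] [-3.1318 -0.0002 -1.6044] F [ 0.1085 -0.5025 -3.017 ] w 0.0314
```

View pics/s8.png

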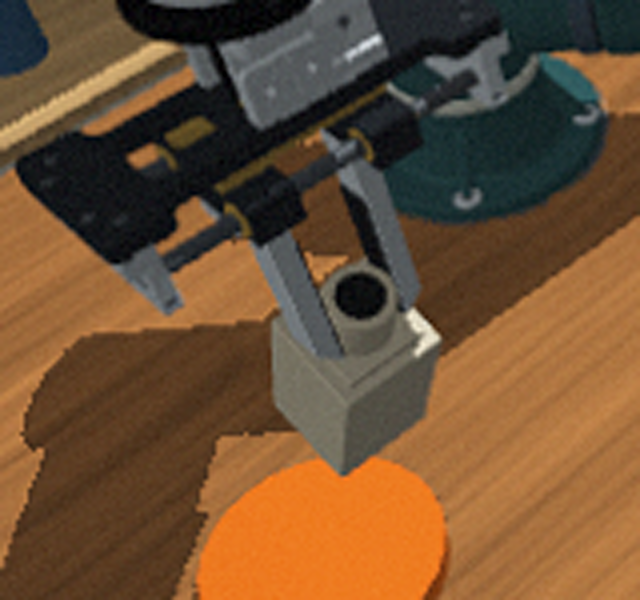

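About 25° from upright now. I'll carry it above the bat with the low foot edge where its pivot should be.

```bash
python3 -c "
from h import *
to(.567,-.358,.175,-1.599)"
```

```text
t=10.05 shift cm [  1.3126 -13.5396  19.3832] spin -0.0054 from [ 0.4302 -0.3402  0.3675] [-3.1318 -0.0002 -1.6044] F [ 0.1085 -0.5025 -3.017 ] w 0.0314
```

```bash
python3 -m inch '0.1 -0.8 1 0 1; 0.3 -2 2.5 0 1; 0.5 -3.5 4.5 0 1; 0.7 -5 7 0 1; 0.9 -7 9.5 0 1; 1 -9 12 0 1; 1.2 -11 14.5 0 1; 1.3 -12.5 17 0 1; 1.3 -13.2 18.5 0 1; 1.3 -13.5 19.2 0 1; 1.3 -13.5 19.4 0 1; 1.3 -13.5 19.4 0 1; 1.3 -13.5 19.4 0 1'; python3 tilt.py s9.png
```

```text
time: 11.13
tool_pos: [0.5668, -0.3585, 0.1771]
ee_rot: [-3.129, -0.002, -1.605]
wrist_force: [0.3, -0.4, -2.8]
width: 0.0315
pts 261
face centroid [-0.0282 -0.0746] angle of centroid 69.28009152472005 pred lowest [-0.0378 -0.1387] farleft [-0.0788 -0.1147]
t=11.18 shift cm [-0.017   0.0031  0.0514] spin -0.0050 from [ 0.5669 -0.3586  0.1776] [-3.1285 -0.0028 -1.605 ] F [-0.5309  0.6886 -2.3691] w 0.0315
```

View pics/s9.png

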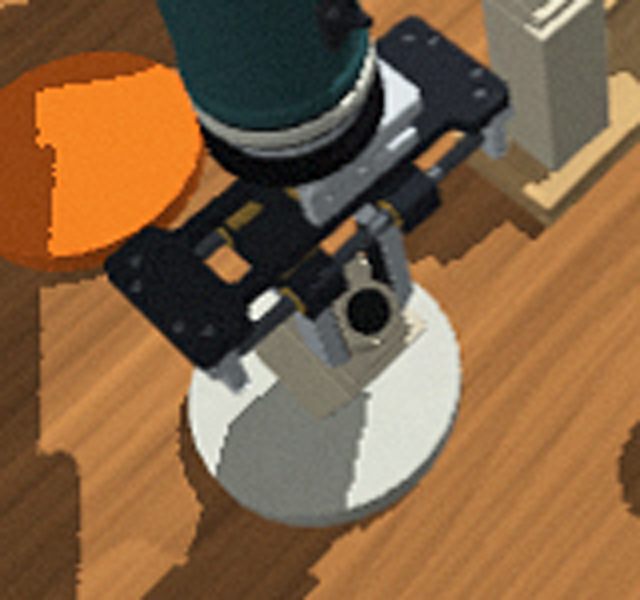

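```bash
python3 -m inch '0 0 0.6 0 1; 0 0 1.3 0 1; 0 0 1.9 0 1; 0 0 2.3 0 1; 0 0 2.5 0 1; 0 0 2.6 0 1; 0 0 2.6 0 1'; python3 -m inch '0 0 0.1 0 1; 0 0 0.2 0 1; 0 0 0.3 0 1; 0 0 0.3 0 1'; python3 tilt.py s10.png
```

```text
time: 11.77
tool_pos: [0.567, -0.3586, 0.151]
ee_rot: [-3.129, -0.002, -1.605]
wrist_force: [0.4, 0.5, -3.0]
width: 0.0313
time: 12.1
tool_pos: [0.5675, -0.3587, 0.149]
ee_rot: [-3.128, -0.003, -1.605]
wrist_force: [0.5, 0.1, 0.3]
width: 0.0317
pts 230
face centroid [-0.0272 -0.0746] angle of centroid 69.92884489581833 pred lowest [-0.035 -0.138] farleft [-0.0773 -0.1143]
t=12.15 shift cm [ 0.0025  0.0009 -0.0016] spin -0.0048 from [ 0.5675 -0.3587  0.1489] [-3.1278 -0.003  -1.6048] F [ 0.7103  0.6365 -0.3794] w 0.0313
```

Contact is where predicted: TCP z 149 mm, and the bench force took up about 3 N. Now arc the neck back over the foot edge with light press.

```bash
python3 -m inch '0 0.3 0.1 0 1; 0 0.6 0.1 0 1; 0 0.9 0 0 1; 0 1.2 -0.1 0 1; 0 1.5 -0.1 0 1; 0 1.8 -0.2 0 1; 0 2.1 -0.2 0 1; 0 2.4 -0.2 0 1; 0 2.4 -0.2 0 1'; python3 tilt.py s11.png
```

```text
time: 12.9
tool_pos: [0.5435, -0.3583, 0.1525]
ee_rot: [-3.126, -0.004, -1.605]
wrist_force: [1.2, 1.0, 7.4]
width: 0.0313
pts 275
face centroid [-0.0122 -0.0776] angle of centroid 81.0799992934742 pred lowest [-0.0179 -0.1412] farleft [-0.0603 -0.1283]
t=12.95 shift cm [0.0017 0.0137 0.0017] spin -0.0051 from [ 0.5436 -0.3582  0.1525] [-3.1254 -0.0045 -1.6051] F [2.4243 2.0874 5.7966] w 0.0311
```

View pics/s11.png

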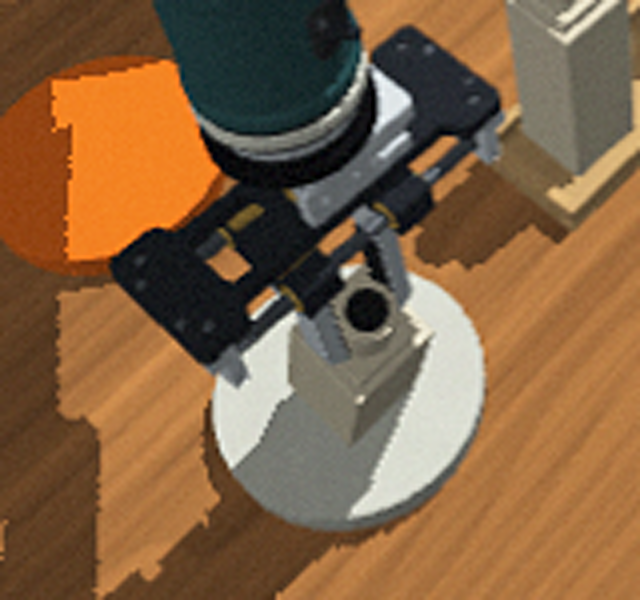

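It is rotating as planned (lowest edge now 18 mm behind the grip, about 74°) with about 10 N press. Continue.

```bash
python3 -m inch '0 0.4 0 0 1; 0 0.8 0 0 1; 0 1.2 0 0 1; 0 1.6 0 0 1; 0 2 0 0 1; 0 2.4 0.1 0 1; 0 2.8 0.1 0 1; 0 3.2 0.1 0 1; 0 3.2 0.1 0 1'; python3 tilt.py s12.png
```

```text
time: 13.7
tool_pos: [0.5105, -0.3575, 0.1522]
ee_rot: [-3.126, -0.006, -1.606]
wrist_force: [0.5, -0.6, 6.9]
width: 0.0314
pts 314
face centroid [ 0.0081 -0.0788] angle of centroid 95.90190822530181 pred lowest [-0.0191 -0.1411] farleft [-0.0321 -0.1377]
t=13.75 shift cm [0.0019 0.0152 0.0001] spin -0.0059 from [ 0.5107 -0.3575  0.1522] [-3.1255 -0.0056 -1.6059] F [-0.0915  0.076   7.1413] w 0.0309
```

View pics/s12.png

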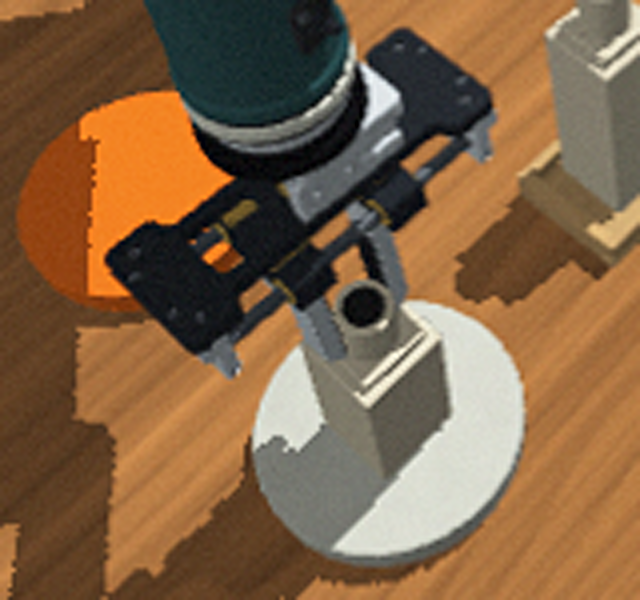

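```bash
python3 -m inch '0 0.2 0 0 1; 0 0.4 0.1 0 1; 0 0.5 0.1 0 1; 0 0.5 0.1 0 1; 0 0.5 0.1 0 1'; python3 tilt.py s13.png; python3 - <<'E'
from h import *
o=robot.get_obs();g=o["tool_pos"]+[0,0,.019]
im,d=robot.snapshot("scene");C=cloud("scene",d)
x,y,z=C[...,0],C[...,1],C[...,2]
A=C[(abs(x-g[0])<.06)&(abs(y-g[1])<.05)&(z>.035)&(z<.125)]
# +x face & -y face planes
for nm,s in(("+x",A[(A[:,0]>g[0]+.015)&(A[:,1]>g[1]-.02)]),("-y",A[(A[:,1]<g[1]-.018)&(A[:,0]<g[0]+.02)])):
    c=s.mean(0);w=np.linalg.svd(s-c)[2][2];print(nm,len(s),c-g,w*np.sign(w[0] if nm=="+x" else -w[1]))
E
```

```text
time: 14.17
tool_pos: [0.5051, -0.3576, 0.1517]
ee_rot: [-3.126, -0.006, -1.606]
wrist_force: [2.0, -0.5, 5.6]
width: 0.0308
pts 319
face centroid [ 0.0112 -0.0791] angle of centroid 98.05982514761 pred lowest [-0.0208 -0.1402] farleft [-0.0274 -0.1276]
t=14.22 shift cm [ 0.0016  0.0005 -0.001 ] spin -0.0062 from [ 0.5051 -0.3575  0.1517] [-3.1256 -0.0061 -1.6062] F [1.3556 0.7216 5.1397] w 0.0311
+x 283 [ 0.0284  0.0019 -0.0894] [ 0.9958 -0.021  -0.0894]
-y 141 [-0.002  -0.028  -0.0911] [-0.0215 -0.9998  0.0012]
```

View pics/s13.png

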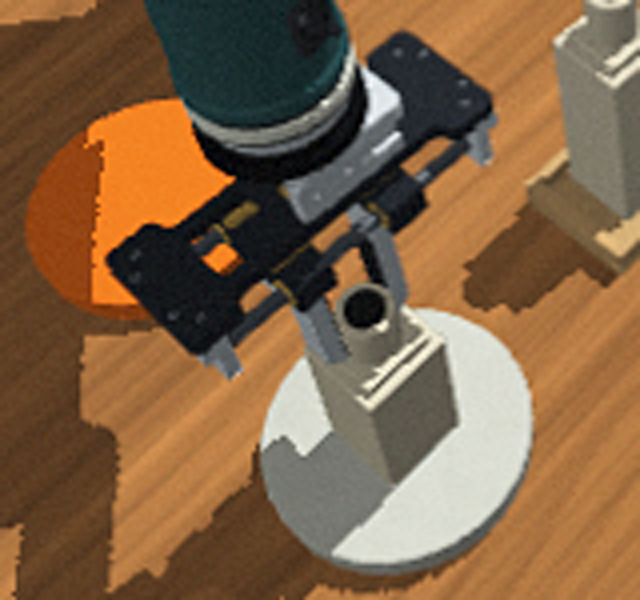

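```bash
python3 - <<'E'
from h import *
o=robot.get_obs();g=o["tool_pos"]+[0,0,.019]
im,d=robot.snapshot("scene");C=cloud("scene",d)
for nm,c,zl,zh in(("bottle",g,.045,.125),("tall_c",np.array([.484,-.136,0]),.045,.14)):
    x,y,z=C[...,0],C[...,1],C[...,2]
    k=(x-c[0]>.016)&(x-c[0]<.06)&(abs(y-c[1])<.020)&(z>zl)&(z<zh)
    A=C[k]
    for a in np.arange(zl,zh,.01):
        b=A[(A[:,2]>=a)&(A[:,2]<a+.01)]
        print(nm,"%.3f"%a,len(b),np.median(b[:,0])-c[0] if len(b) else '')
E
```

```text
bottle 0.045 25 0.02546977238964898
bottle 0.055 28 0.026471730781892577
bottle 0.065 28 0.027625572622475447
bottle 0.075 27 0.028504804081218027
bottle 0.085 32 0.029118563527686825
bottle 0.095 27 0.03008490105605033
bottle 0.105 29 0.031166846293697037
bottle 0.115 37 0.031942510148781356
tall_c 0.045 27 0.024080938709419075
tall_c 0.055 23 0.02412477432529292
tall_c 0.065 29 0.023653637150962137
tall_c 0.075 21 0.024162280668518
tall_c 0.085 29 0.024536030856967428
tall_c 0.095 29 0.02404473239048155
tall_c 0.105 32 0.024026584786439265
tall_c 0.115 29 0.024066938782642988
tall_c 0.125 31 0.024281632827898192
tall_c 0.135 15 0.024362752753070205
```

The faces still lean about 5° outward; the standing neighbour measured the same way shows 0°, so this is real. Move on by the remaining arc.

```bash
python3 -m inch '0 0.3 0 0 1; 0 0.6 0.1 0 1; 0 0.9 0.1 0 1; 0 1.2 0.2 0 1; 0 1.25 0.2 0 1; 0 1.25 0.2 0 1'; cat > face.py <<'E'
from h import *
import sys
def face(c,zl=.045,zh=.125,save=None):
    im,d=robot.snapshot("scene");C=cloud("scene",d)
    x,y,z=C[...,0],C[...,1],C[...,2]
    A=C[(x-c[0]>.012)&(x-c[0]<.06)&(abs(y-c[1])<.020)&(z>zl)&(z<zh)]
    B=C[(y-c[1]<-.012)&(y-c[1]>-.06)&(abs(x-c[0])<.020)&(z>zl)&(z<zh)]
    def fit(P,i,j):  # P[i]=a+b*(P[j]-c)+e*z
        s=np.c_[np.ones(len(P)),P[:,j]-c[j],P[:,2]];k=np.ones(len(P),bool)
        for _ in range(4):
            w=np.linalg.lstsq(s[k],P[k,i],rcond=None)[0];r=np.abs(s@w-P[:,i]);k=r<.003
        return w,k.sum()
    w,n=fit(A,0,1);print("+x face lean deg %.2f slope %.4f (yaw %.4f) x at z.08: %.4f n%d"%(np.degrees(w[2]),w[2],-w[1],w[0]+.08*w[2],n))
    if len(B)>30:
        w,n=fit(B,1,0);print("-y face lean deg %.2f (yaw %.4f) y at z.08: %.4f n%d"%(np.degrees(w[2]),w[1],w[0]+.08*w[2],n))
    if save:cv2.imwrite("pics/"+save,im)
    return im
if __name__=="__main__":
    p=robot.get_obs()["tool_pos"];face(p);to(p[0],p[1],p[2],-1.6)
E
python3 face.py
```

```text
time: 14.82
tool_pos: [0.4917, -0.3572, 0.1498]
ee_rot: [-3.126, -0.006, -1.607]
wrist_force: [0.8, 0.6, 5.7]
width: 0.0295
+x face lean deg 1.01 slope 0.0177 (yaw -0.0199) x at z.08: 0.5290 n282
-y face lean deg -0.02 (yaw -0.0182) y at z.08: -0.3854 n101
t=14.87 shift cm [-0.0011  0.0085  0.0013] spin -0.0067 from [ 0.4918 -0.3572  0.1498] [-3.1263 -0.0063 -1.6067] F [0.5718 0.7524 4.7118] w 0.0301
```

Lean is down to 1°, with the body centred at about x=0.502, y=-0.358 on the bat. Open and let it settle.

```bash
python3 -m inch '0 0 -0.1 0 1; 0 0 -0.1 0 0.6; 0 0 -0.1 0 0.4; 0 0 -0.1 0 0.2; 0 0 -0.1 0 0; 0 0 -0.1 0 0; 0 0 -0.1 0 0; 0 0 -0.1 0 0; 0 0 -0.1 0 0; 0 0 -0.1 0 0'; python3 - <<'E'
from face import *
p=robot.get_obs()["tool_pos"];im=face([.502,-.358]);to(.502,-.358,.25,-1.6);crop(im,120,180,290,370,4,"s14.png")
E
```

```text
time: 15.7
tool_pos: [0.4918, -0.3572, 0.1508]
ee_rot: [-3.126, -0.006, -1.607]
wrist_force: [-0.7, -0.8, 0.1]
width: 0.0867
+x face lean deg 0.05 slope 0.0009 (yaw -0.0202) x at z.08: 0.5266 n286
-y face lean deg 0.15 (yaw -0.0144) y at z.08: -0.3856 n117
t=15.75 shift cm [ 0.1047 -1.174  -9.9034] spin -0.0066 from [ 0.4918 -0.3572  0.1508] [-3.1263 -0.0063 -1.6066] F [-0.6859 -0.1735 -0.1581] w 0.0902
```

View pics/s14.png

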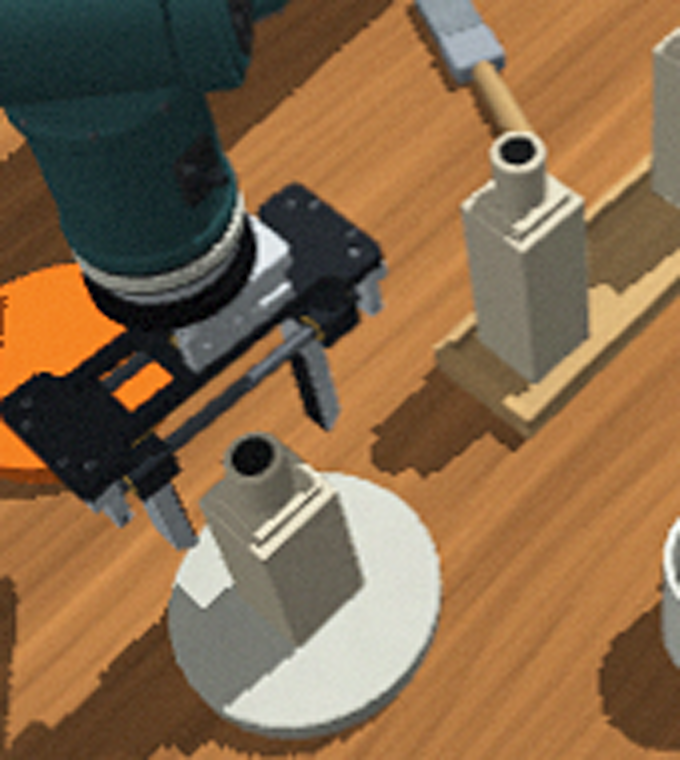

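It stands true when free: 0.05° and 0.15°, measured with the fingers open (wide gap visible each side of the neck at crop (253,455)). Rise clear, turn the jaws to lie across the lane (along x), and look again.

```bash
python3 -m inch '0 0 -1.5 0 0; 0 0 -4 0 0; 0 0 -7 0 0; 0 -0.5 -9.5 -0.1 0; 0 -0.9 -9.5 -1.607 0; 0 -0.9 -9.5 -1.607 0; 0 -0.9 -9.5 -1.607 0; 0 -0.9 -9.5 -1.607 0; 0 -0.9 -9.5 -1.607 0; 0 -0.9 -9.5 -1.607 0; 0 -0.9 -9.5 -1.607 0; 0 -0.9 -9.5 -1.607 0; 0 -0.9 -9.5 -1.607 0; 0 -0.9 -9.5 -1.607 0; 0 -0.9 -9.5 -1.607 0; 0 -0.9 -9.5 -1.607 0; 0 -0.9 -9.5 -1.607 0; 0 -0.9 -9.5 -1.607 0; 0 -0.9 -9.5 -1.607 0'; python3 - <<'E'
from face import *
im=face([.50,-.358]);to(.50,-.358,.148,0);
cv2.imwrite("pics/scene15.png",im)
face([.482,-.136],.045,.14);face([.49,.038],.045,.14);face([.491,.122],.045,.14)
t,d=robot.snapshot("top");cv2.imwrite("pics/top15.png",t);np.save("pics/top15.npy",d)
E
```

```text
time: 17.33
tool_pos: [0.4994, -0.3569, 0.2459]
ee_rot: [3.135, -0.015, -0.002]
wrist_force: [-0.8, -0.8, 0.4]
width: 0.0936
+x face lean deg -0.08 slope -0.0015 (yaw -0.0195) x at z.08: 0.5265 n288
-y face lean deg 0.18 (yaw -0.0173) y at z.08: -0.3855 n117
t=17.38 shift cm [-0.0831  0.0453  9.7933] spin -0.0016 from [ 0.4994 -0.3569  0.2459] [ 3.1347 -0.0151 -0.0016] F [ 0.163   0.7411 -0.9092] w 0.0941
+x face lean deg 0.07 slope 0.0013 (yaw -0.0513) x at z.08: 0.5082 n252
-y face lean deg 0.05 (yaw -0.0463) y at z.08: -0.1624 n222
+x face lean deg 0.08 slope 0.0013 (yaw 0.0030) x at z.08: 0.5153 n189
-y face lean deg 0.17 (yaw -0.0109) y at z.08: 0.0128 n263
+x face lean deg 0.17 slope 0.0029 (yaw -0.0221) x at z.08: 0.5166 n171
-y face lean deg 0.31 (yaw -0.0091) y at z.08: 0.0974 n141
```

View pics/scene15.png

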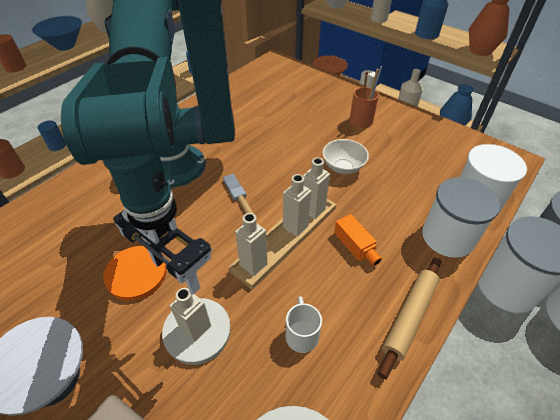

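View pics/top15.png

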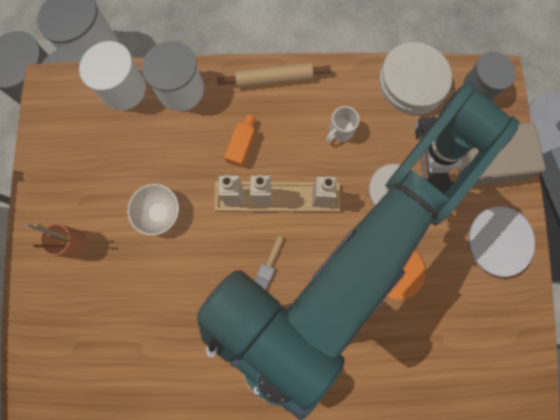

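```bash
python3 - <<'E'
from h import *
T=cv2.imread("pics/top15.png");S,d2=robot.snapshot("scene");D=np.load("pics/top15.npy")
crop(T,205,165,355,225,5,"t15c.png");crop(S,220,190,350,300,5,"s15c.png")
# average profile: z-height along x at empty place for several y strips
for n,d in(("top",D),("scene",d2)):
    C=cloud(n,d)
    x,y,z=C[...,0],C[...,1],C[...,2]
    R=C[(z>.019)&(z<.028)&(x>.42)&(x<.555)&(y>-.2)&(y<.195)]
    print(n,"ylims",np.percentile(R[:,1],[.5,99.5]))
    for yc in(-.08,-.06,-.04,-.02,0.0):
        b=R[(abs(R[:,1]-yc)<.01)];f=b[b[:,0]<.47];k=b[b[:,0]>.5]
        print("  y%.2f front %s  back %s"%(yc,(f[:,0].min(),f[:,0].max(),len(f)) if len(f) else '',(k[:,0].min(),k[:,0].max(),len(k)) if len(k) else ''))
    # outer back/front edges line fit
    B=R[R[:,0]>.51];F=R[R[:,0]<.46]
    for nm,P in(("front",F),("back",B)):
        if len(P)>30:
            w=np.polyfit(P[:,1],P[:,0],1);k=abs(np.polyval(w,P[:,1])-P[:,0])<.005;w=np.polyfit(P[k,1],P[k,0],1);print("  ",nm,"slope %.4f x(-.048) %.4f n%d"%(w[0],np.polyval(w,-.048),k.sum()))
E
```

```text
top ylims [-0.1872  0.1842]
  y-0.08 front (np.float64(0.444348129128243), np.float64(0.45167061123220575), 20)  back (np.float64(0.522972282286041), np.float64(0.5307521670526669), 20)
  y-0.06 front (np.float64(0.44495374516792363), np.float64(0.45203100683568465), 20)  back (np.float64(0.523373834079413), np.float64(0.5302877989362011), 20)
  y-0.04 front (np.float64(0.44544563018085553), np.float64(0.4526965479356848), 21)  back (np.float64(0.5237453147841755), np.float64(0.5314320962229286), 16)
  y-0.02 front (np.float64(0.44589386404689296), np.float64(0.4530761482760607), 20)  back (np.float64(0.5242540738608401), np.float64(0.5318718613156888), 20)
  y0.00 front (np.float64(0.44619962400353813), np.float64(0.45325379931396415), 15)  back (np.float64(0.5246490581931061), np.float64(0.5319934268634539), 17)
   front slope 0.0222 x(-.048) 0.4488 n330
   back slope 0.0104 x(-.048) 0.5270 n149
scene ylims [-0.1906  0.1779]
  y-0.08 front   back (np.float64(0.5197461355600684), np.float64(0.5294312765617504), 23)
  y-0.06 front   back (np.float64(0.5216190517385859), np.float64(0.5293113983343034), 20)
  y-0.04 front (np.float64(0.44369068173503096), np.float64(0.4535250602946039), 16)  back (np.float64(0.5218880458425719), np.float64(0.5303245911507295), 23)
  y-0.02 front (np.float64(0.44368354250532815), np.float64(0.45182213377517594), 15)  back (np.float64(0.5222463475383751), np.float64(0.5302192964474786), 15)
  y0.00 front (np.float64(0.44417564630659223), np.float64(0.45402008708853075), 22)  back (np.float64(0.52203770289834), np.float64(0.5306664191979044), 23)
   front slope 0.0152 x(-.048) 0.4484 n102
   back slope 0.0180 x(-.048) 0.5250 n316
```

View pics/t15c.png

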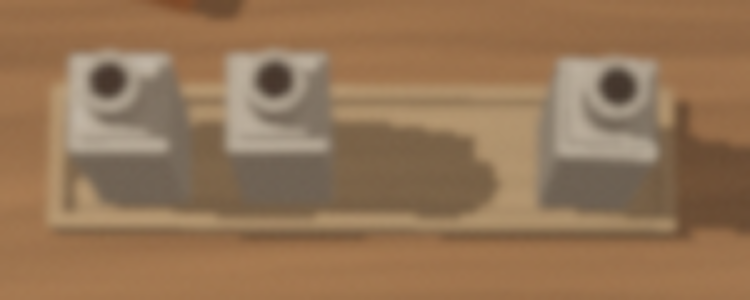

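View pics/s15c.png

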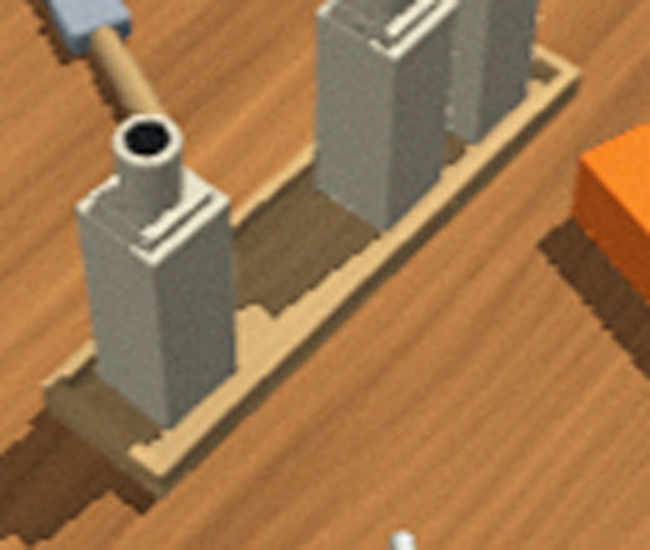

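The top crop shows the empty place between necks (275,80) and (618,85). Lane yaw is about -0.022, and the centre of the empty place is about (0.487, -0.048). The bottle's yaw is about -0.019, so no turn is needed. Now grasp the neck.

```bash
python3 -m inch '0 0 2 0 0; 0 0 5 0 0; 0 0 7.5 0 0; 0 0 9 0 0; 0 0 9.5 0 0; 0 0 9.5 0 0; 0 0 9.5 0 0.4; 0 0 9.5 0 0.55; 0 0 9.5 0 0.6; 0 0 9.5 0 0.65; 0 0 9.5 0 0.7; 0 0 9.5 0 1; 0 0 9.5 0 1; 0 0 9.5 0 1; 0 0 9.5 0 1; 0 0 9.5 0 1'; python3 - <<'E'
from face import *
im=face([.50,-.358]);to(.50,-.358,.151,0);crop(im,120,200,280,360,4,"s16.png")
E
```

```text
time: 18.97
tool_pos: [0.5006, -0.3575, 0.1508]
ee_rot: [3.135, -0.015, -0.0]
wrist_force: [2.6, -0.3, -2.6]
width: 0.0314
+x face lean deg 0.04 slope 0.0008 (yaw -0.0096) x at z.08: 0.5275 n287
-y face lean deg 0.11 (yaw -0.0168) y at z.08: -0.3856 n114
t=19.02 shift cm [-0.0602  0.0506 -0.027 ] spin -0.0001 from [ 0.5006 -0.3575  0.1507] [ 3.1349 -0.0145 -0.0001] F [-0.6036  0.2593  0.4168] w 0.0312
```

View pics/s16.png

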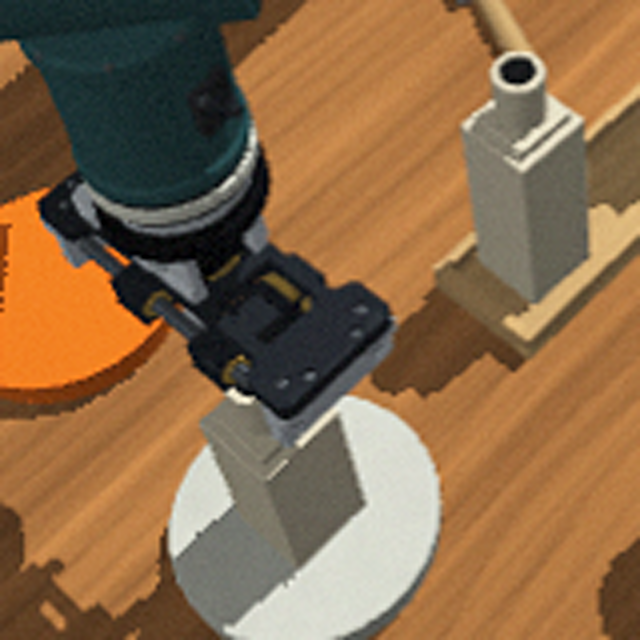

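Gripped at 31 mm, the bottle still vertical. Lift clear over the neighbours (foot above 0.21) and carry across.

```bash
python3 -m inch '0 0 -0.6 0 1; 0 0 -1.5 0 1; 0 0 -3 0 1; 0 0 -5 0 1; 0 0 -7 0 1; 0 0 -9 0 1; 0 0 -11 0 1; 0 0 -13 0 1; 0 0 -15 0 1; 0 0 -17 0 1; 0 0 -19 0 1; 0 0 -20.5 0 1; 0 0 -21 0 1; 0 0 -21 0 1; 0 0 -21 0 1'; python3 - <<'E'
from face import *
p=robot.get_obs()["tool_pos"];face(p,p[2]-.105,p[2]-.025);to(.4873,-.048,.36,0)
E
```

```text
time: 20.27
tool_pos: [0.4976, -0.356, 0.3602]
ee_rot: [3.135, -0.014, -0.0]
wrist_force: [0.3, -0.6, -3.3]
width: 0.0316
+x face lean deg 0.04 slope 0.0008 (yaw -0.0161) x at z.08: 0.5239 n523
-y face lean deg 0.04 (yaw -0.0149) y at z.08: -0.3838 n215
t=20.32 shift cm [ -1.0125 -30.7911  -0.2418] spin -0.0001 from [ 0.4974 -0.3559  0.3593] [ 3.1365 -0.0128 -0.0001] F [-0.2932  0.354  -4.1428] w 0.0316
```

```bash
python3 -m inch '0 -0.5 0 0 1; -0.1 -1.5 0 0 1; -0.2 -3 0 0 1; -0.3 -5 0 0 1; -0.4 -7.2 0 0 1; -0.5 -9.5 0 0 1; -0.6 -12 0 0 1; -0.7 -14.5 0 0 1; -0.8 -17 0 0 1; -0.9 -19.5 0 0 1; -1 -22 0 0 1; -1 -24.5 0 0 1; -1 -26.8 0 0 1; -1 -28.6 0 0 1; -1 -29.8 0 0 1; -1 -30.5 0 0 1; -1 -30.8 0 0 1; -1 -30.8 0 0 1; -1 -30.8 0 0 1'; python3 - <<'E'
from face import *
p=robot.get_obs()["tool_pos"];im=face(p,p[2]-.105,p[2]-.025);to(.4873,-.048,.23,0)
cv2.imwrite("pics/scene17.png",im)
E
```

```text
time: 21.9
tool_pos: [0.4874, -0.0485, 0.3573]
ee_rot: [3.136, -0.012, -0.001]
wrist_force: [0.4, 0.2, -2.7]
width: 0.032
+x face lean deg 0.34 slope 0.0058 (yaw -0.0146) x at z.08: 0.5113 n302
-y face lean deg 0.03 (yaw -0.0145) y at z.08: -0.0769 n341
t=21.95 shift cm [-0.1754 -0.1403 12.7311] spin -0.0014 from [ 0.4875 -0.0487  0.3573] [ 3.1361 -0.0123 -0.0014] F [ 0.2221  0.5929 -3.1279] w 0.0318
```

View pics/scene17.png

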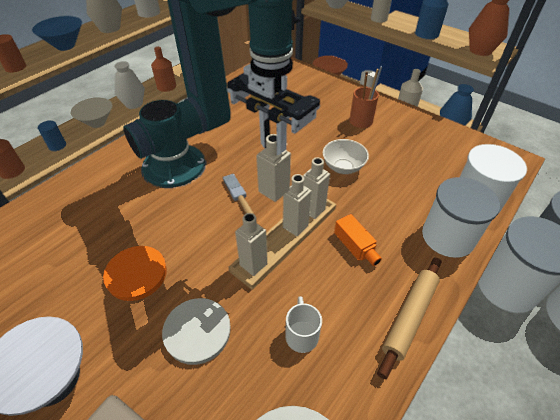

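It hangs upright in line with the empty place. In the same camera's frame it is about 2 mm right and 1 mm near of centre, so I'll correct while lowering, stopping above the rails.

```bash
python3 -m inch '0 -0.1 0.6 0 1; 0.1 -0.2 2 0.005 1; 0.1 -0.2 4 0.005 1; 0.1 -0.2 6 0.005 1; 0.1 -0.2 8 0.005 1; 0.1 -0.2 10 0.005 1; 0.1 -0.2 12 0.005 1; 0.1 -0.2 14 0.005 1; 0.1 -0.2 15.8 0.005 1; 0.1 -0.2 17 0.005 1; 0.1 -0.2 17.8 0.005 1; 0.1 -0.2 18 0.005 1; 0.1 -0.2 18 0.005 1; 0.1 -0.2 18 0.005 1'; python3 - <<'E'
from face import *
p=robot.get_obs()["tool_pos"];im=face(p,p[2]-.105,p[2]-.025);to(.4873,-.048,.139,0)
crop(im,220,150,350,300,4.5,"s18.png")
t,d=robot.snapshot("top");cv2.imwrite("pics/top18.png",t);C=cloud("scene",robot.snapshot("scene")[1])
x,y,z=C[...,0],C[...,1],C[...,2]
B=C[(abs(y-p[1])<.02)&(x>p[0]+.03)&(x<p[0]+.06)&(z>.019)&(z<.028)];print("back rail",len(B),B[:,0].min() if len(B) else '',B[:,0].max() if len(B) else '')
E
```

```text
time: 23.12
tool_pos: [0.4914, -0.048, 0.1785]
ee_rot: [3.136, -0.014, -0.007]
wrist_force: [-0.3, 0.3, -2.0]
width: 0.0315
+x face lean deg 0.07 slope 0.0012 (yaw -0.0198) x at z.08: 0.5164 n194
-y face lean deg 0.27 (yaw -0.0140) y at z.08: -0.0767 n213
t=23.17 shift cm [-0.4827 -0.0136  3.9725] spin -0.0064 from [ 0.4915 -0.0479  0.1788] [ 3.1356 -0.015  -0.0064] F [ 0.5732 -0.3468 -2.1011] w 0.0313
back rail 42 0.5217963032501275 0.5302067603313165
```

View pics/s18.png

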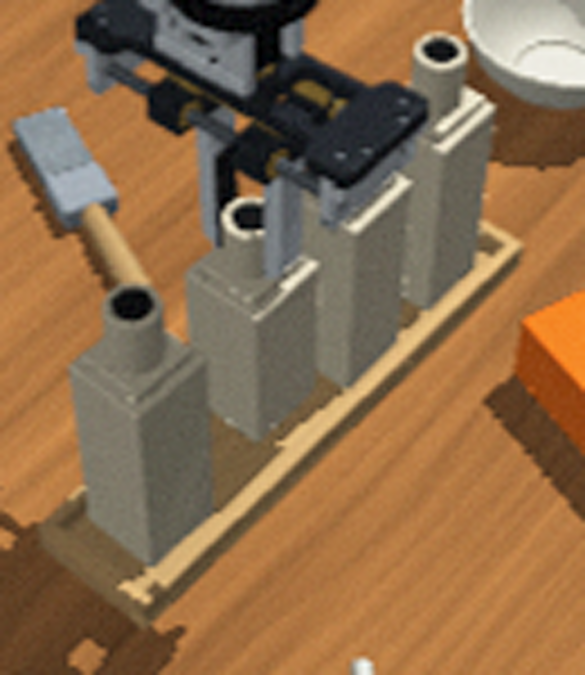

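View pics/top18.png

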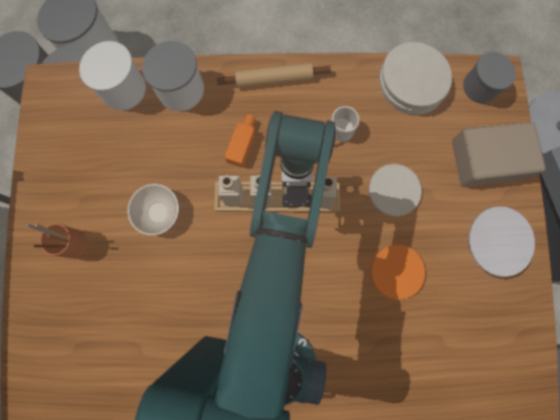

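```bash
python3 -m inch '-0.2 -0.1 0.2 0 1; -0.36 -0.1 0.8 0 1; -0.36 -0.1 1.8 0 1; -0.36 -0.1 2.6 0 1; -0.36 -0.1 3.2 0 1; -0.36 -0.1 3.5 0 1; -0.36 -0.1 3.7 0 1; -0.36 -0.1 3.7 0 1; -0.36 -0.1 3.7 0 1'; python3 - <<'E'
from face import *
p=robot.get_obs()["tool_pos"];im=face(p,.04,.11);to(.4885,-.047,.139,0)
crop(im,220,150,350,300,4.5,"s19.png")
E
```

```text
time: 24.02
tool_pos: [0.4885, -0.0471, 0.1418]
ee_rot: [3.136, -0.015, -0.006]
wrist_force: [-1.2, 0.3, -2.7]
width: 0.0316
+x face lean deg 0.03 slope 0.0005 (yaw -0.0222) x at z.08: 0.5137 n155
-y face lean deg -0.12 (yaw -0.0297) y at z.08: -0.0757 n148
t=24.07 shift cm [-0.0237 -0.0117  0.3032] spin -0.0063 from [ 0.4887 -0.0471  0.142 ] [ 3.1355 -0.0156 -0.0063] F [ 0.1556 -0.1324 -3.1919] w 0.0318
```

View pics/s19.png

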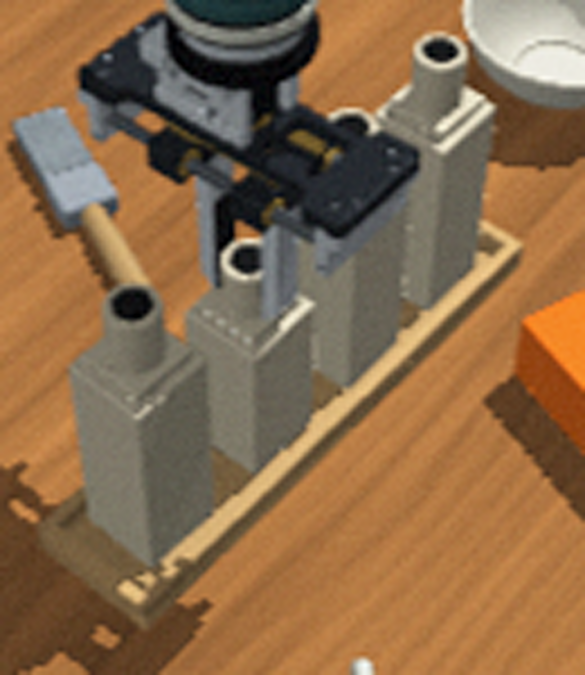

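Now between the rails with an 8 mm gap to the back rail (nominal), still about 3 mm above the floor. Set it down.

```bash
python3 -m inch '0 0 0.1 0 1; 0 0 0.2 0 1; 0 0 0.3 0 1; 0 0 0.3 0 1'; python3 - <<'E'
from face import *
p=robot.get_obs()["tool_pos"];face(p,.04,.11);to(.4885,-.047,.139,0)
E
```

```text
time: 24.4
tool_pos: [0.4887, -0.0471, 0.1389]
ee_rot: [3.136, -0.015, -0.006]
wrist_force: [0.5, 0.7, -2.9]
width: 0.0316
+x face lean deg 0.19 slope 0.0034 (yaw -0.0256) x at z.08: 0.5137 n158
-y face lean deg -0.40 (yaw -0.0341) y at z.08: -0.0757 n145
t=24.45 shift cm [-0.0193 -0.0118 -0.0049] spin -0.0064 from [ 0.4887 -0.0471  0.139 ] [ 3.1355 -0.0154 -0.0064] F [ 0.0777  0.3716 -3.7103] w 0.0314
```

Weight is still on the gripper; creep down until the floor takes it.

```bash
python3 -m inch '0 0 0.1 0 1; 0 0 0.1 0 1; 0 0 0.1 0 1'; python3 -m inch '0 0 0.1 0 1; 0 0 0.1 0 1; 0 0 0.1 0 1'; python3 -m inch '0 0 0.1 0 1; 0 0 0.1 0 1; 0 0 0.1 0 1'
```

```text
time: 24.7
tool_pos: [0.4889, -0.0471, 0.1387]
ee_rot: [3.135, -0.016, -0.006]
wrist_force: [-0.7, -0.1, 1.3]
width: 0.0316
time: 24.95
tool_pos: [0.489, -0.0471, 0.1387]
ee_rot: [3.135, -0.017, -0.006]
wrist_force: [-3.0, -0.1, 5.8]
width: 0.0319
time: 25.2
tool_pos: [0.489, -0.0471, 0.1387]
ee_rot: [3.135, -0.018, -0.006]
wrist_force: [-3.1, 1.2, 5.7]
width: 0.0315
```

The floor has it (about +6 N press, no further descent). Release with the jaws along x.

```bash
python3 -m inch '0 0 -0.1 0 1; 0 0 -0.1 0 0.6; 0 0 -0.1 0 0.5; 0 0 -0.1 0 0.3; 0 0 -0.1 0 0.1; 0 0 -0.1 0 0; 0 0 -0.1 0 0; 0 0 -0.1 0 0; 0 0 -0.1 0 0'; python3 - <<'E'
from face import *
p=robot.get_obs()["tool_pos"];im=face([.487,-.048],.04,.11);to(.487,-.048,.139,0)
crop(im,220,150,350,300,4.5,"s20.png")
E
```

```text
time: 25.95
tool_pos: [0.489, -0.0471, 0.1396]
ee_rot: [3.135, -0.018, -0.006]
wrist_force: [0.3, 0.5, -0.0]
width: 0.0809
+x face lean deg 0.24 slope 0.0041 (yaw -0.0199) x at z.08: 0.5143 n154
-y face lean deg 0.07 (yaw -0.0202) y at z.08: -0.0757 n142
t=26.00 shift cm [-0.201   0.0909  0.0633] spin -0.0062 from [ 0.489  -0.0471  0.1397] [ 3.1351 -0.0175 -0.0062] F [0.4914 0.091  0.6595] w 0.0848
```

View pics/s20.png

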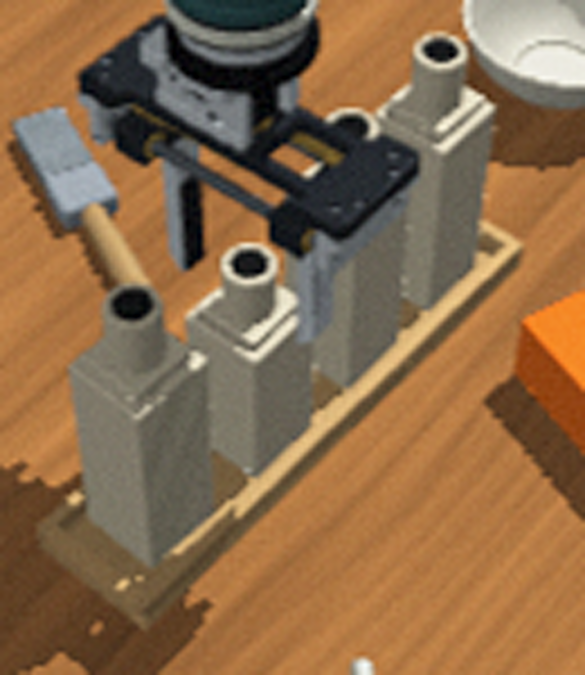

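The bottle stands free with the fingers well off the neck (mouth at (250,262)). Lift away and move back for the last check in both views.

```bash
python3 -m inch '0 0 -1 0 0; 0 0 -3 0 0; 0 0 -6 0 0; 0 0 -9 0 0; 0 0 -12 0 0; 0 0 -15 0 0; 0 0 -18 0 0; -3 3 -18 0 0; -6 6 -18 0 0; -9 9 -18 0 0; -12 13 -18 0 0; -14 17 -18 0 0; -15 21 -18 0 0; -15 25 -18 0 0; -15 28 -18 0 0; -15 30 -18 0 0; -15 30 -18 0 0; -15 30 -18 0 0'; python3 - <<'E'
from face import *
im=face([.487,-.048],.04,.11,"scene21.png");face([.482,-.136],.045,.14);face([.49,.038],.045,.14);face([.491,.122],.045,.14)
crop(im,210,130,350,300,4,"s21.png")
t,d=robot.snapshot("top");cv2.imwrite("pics/top21.png",t);crop(t,205,150,355,225,5,"t21.png")
C=cloud("top",d);x,y,z=C[...,0],C[...,1],C[...,2]
for nm,c,h in(("bottle",(.487,-.047),.168),("c",(.482,-.133),.207),("b",(.489,.041),.207),("a",(.49,.126),.207)):
    A=C[(abs(x-c[0])<.035)&(abs(y-c[1])<.035)&(abs(z-h)<.006)];print(nm,len(A),A.mean(0))
A=C[(x>.4)&(x<.52)&(abs(y-.29)<.12)&(z>.05)&(z<.07)];print("bowl",A.mean(0));C0=cloud("top",np.load("pics/top0.npy"));x,y,z=C0[...,0],C0[...,1],C0[...,2];A=C0[(x>.4)&(x<.52)&(abs(y-.29)<.12)&(z>.05)&(z<.07)];print("bowl0",A.mean(0))
to(.3,-.3,.3,0)
E
```

```text
time: 27.5
tool_pos: [0.3337, -0.3455, 0.319]
ee_rot: [3.136, -0.017, -0.008]
wrist_force: [0.6, -0.7, 0.5]
width: 0.0942
+x face lean deg 0.15 slope 0.0026 (yaw -0.0269) x at z.08: 0.5143 n156
-y face lean deg 0.03 (yaw -0.0361) y at z.08: -0.0757 n139
+x face lean deg -0.00 slope -0.0000 (yaw -0.0506) x at z.08: 0.5082 n256
-y face lean deg 0.07 (yaw -0.0563) y at z.08: -0.1624 n225
+x face lean deg 0.26 slope 0.0046 (yaw -0.0078) x at z.08: 0.5153 n187
-y face lean deg 0.18 (yaw -0.0117) y at z.08: 0.0129 n235
+x face lean deg 0.09 slope 0.0015 (yaw -0.0205) x at z.08: 0.5167 n169
-y face lean deg 0.17 (yaw -0.0210) y at z.08: 0.0977 n146
bottle 114 [ 0.4883 -0.046   0.1678]
c 123 [ 0.4826 -0.1326  0.2065]
b 122 [0.4897 0.0423 0.207 ]
a 120 [0.4914 0.1274 0.2069]
bowl [0.4868 0.3365 0.0575]
bowl0 [0.4867 0.3371 0.0574]
t=27.75 shift cm [-3.4931 -4.3795  1.8812] spin -0.0042 from [ 0.3344 -0.3438  0.3198] [ 3.1341 -0.0185 -0.0042] F [-0.4631 -0.7636  0.1244] w 0.0939
```

View pics/s21.png

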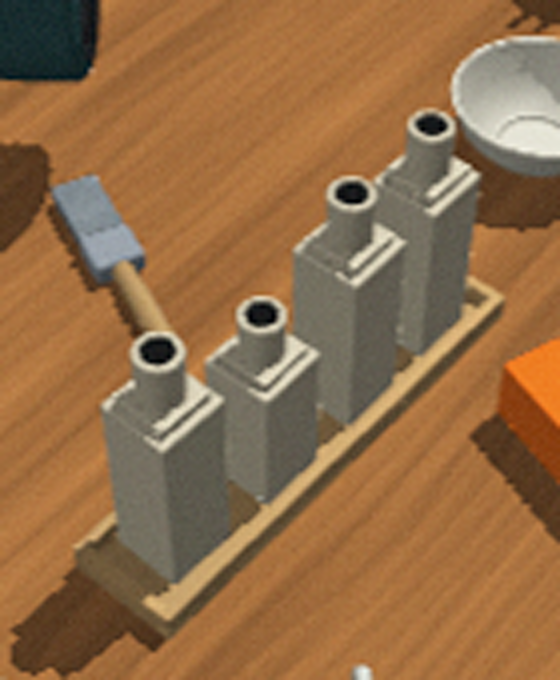

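View pics/t21.png

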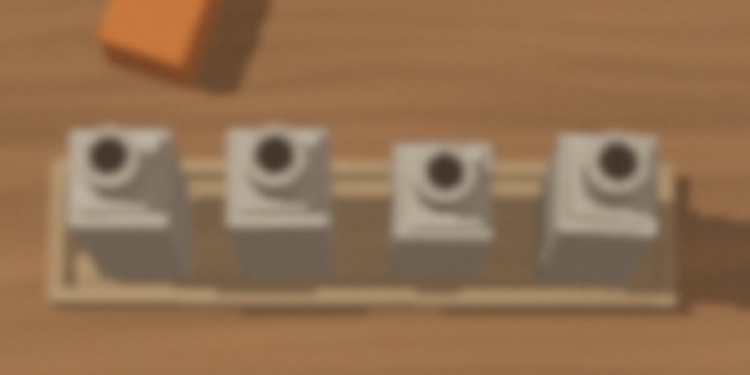

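```bash
python3 -c "
from bench import robot
print(robot.close_job())"
```

```text
the job is handed in; nothing more can be done
None
```

The bottle now stands in its empty place in the lane, after first standing free on the white bat, and the job is handed in at about 28 s of the 67 s.

**What I did:** I took the bottle by its neck and lifted it over its neighbours. Pad friction held it tilted, so I brought it down in stages: quick short moves in the air, then an arc with the foot edge on the bat. On the bat I opened the fingers fully and it stood true, within about 0.2° on both faces. I then took it again with the jaws across the lane, carried it over and set it down between the rails, where the floor visibly took the weight.

**Last checks:**
- **Height:** the mouth is at 168 mm, which is the 12 mm floor plus the 156 mm bottle.
- **Upright:** the lean is 0.15° or less.
- **Rails:** the gap to the back rail is about 7.5 mm, against 8 mm when centred.
- **Neighbours:** it is within 1 mm of midway between them, with about 16 mm clear on each side.
- **Other things:** the neighbours and the bowl read the same place as at the start, within 1 mm.

**Where checks disagreed:**
- The two cameras differ by about 4–5 mm in y, so I used averages or compared positions within one view.
- Single readings of the bottle's turn scattered between -0.020 and -0.036 rad, against about -0.022 for the lane. It is square to within about 1°, and I could not measure closer than that.

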